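# Sort amplifier knobs into the colour-marked parts drawers

### The arm

A 6-joint arm with a two-finger parallel gripper is mounted at the origin on the work surface. World frame = base frame: x ahead of the robot, y to its left, z up, the work surface at z = 0. Lengths are in mm, angles in rad, forces in N, time in s.
With the tool pointing down it reaches from about 350 to 875 mm from the base axis. Payload 4.2 kg.
Tool frame: the origin (TCP) lies on the centre line of the jaws, within the pads' length; the fingertips stand 14 mm ahead of it and the grasp point (between the pads) lies 5 mm behind it (tcp_to_tips is the distance from the TCP to the fingertips, in mm); z points along the fingers, y is the direction in which the jaws open and shut (so a half turn about z gives the same grasp; the last joint's range is limited). The gripper opens to 85 mm and grips with 20 to 120 N. Pads are 22 mm wide; open, the fingers measure 114 mm over their backs; the gripper's body (76 mm by 85 mm) begins 54 mm behind the grasp point. The pads swing forward as they close: fully open they stand 13 mm farther back than shut.
Start: joints at [1.471, 0.385, 0.008, 0, -1.194, -0.259], TCP at [219.436, 585.19, 245.312] pointing down, gripper open.
Joint ranges: [-3.14, 3.14], [-1.21, 2.06], [-1.07, 1.41], [-3.16, 2.05], [-2.99, -0.16], [-3.1, 3.1]. Speed limits (rad/s): [2.79, 2.79, 3.14, 3.14, 3.14, 3.14].

### API

Orientations are given as a unit quaternion [x, y, z, w].
In Python, from bench import read_state, get_image, job_done, tcp_to_tips gives the robot as it stands. The module is installed in compiled form; this text tells all that it offers.
- The arm moves only by the tool play_rows, never from a script. Its argument "targets" is a list of rows, each an object of numbers: "gripper": the gripper's target within -1 to 1 (shut at 1, half-way at 0, fully open at -1); "tx", "ty", "tz": the shift along the tool's x, y, z scaled (see below); "spin": the turn about the tool's z scaled (see below). A call has 1 to 12 rows; each row is the pose to reach, as a shift and turn from the pose commanded when the call began, along the tool's axes at that moment; what a row does not reach only later rows make up. The controller multiplies each number of a shift by 0.25 m and each number of a turn by pi/4 rad. A row lasts 1/8 s, in which the tool goes at most 62.5 mm and 10.7 degrees, less where a joint would pass 70% of its speed; a pose out of reach is approached as far as the arm can. A call with a number of a shift or a turn outside -1 to 1 is refused whole. A call with a gripper value outside its range is refused whole. The fingers move at their own pace and stop on an object; the grip force is fixed at half the most. Time passes only in rows, so rows that repeat a pose let the fingers close. It gives the time, the measured TCP pose, the force and the opening at its end, in the units of the state.
- read_state(): the state, without advancing time (a new reading comes with each control period).
- get_image(name): name is "scene" or "top"; returns a dict with "frame" (420x560x3 uint8, red, green, blue), "depth" (420x560 float32, mm along the optical axis (not along the pixel's ray), 0 where there is no reading), "mtx" (3x3 intrinsics, pixels), "world_to_cam" (4x4, takes a point from world to camera coordinates). Camera axes: x right, y up, looking along -z (the intrinsics and any distortion apply to the point x, -y, -z); pixel columns grow to the right and rows downward; lengths in mm; the calibration is good to about 2 mm. A picture is of the moment at which its call begins.
- job_done(): hands the job in, once; it reports no verdict.
The state is a dict: "clock": time; "joints": joint angles; "joint_vel": joint speeds; "joint_efforts": joint torques, N m; "position": TCP position; "ee_rot": TCP orientation; "contact_force": force on the tool from outside, world axes, zero at the start; "wrist_torque": the same for the moment, N m; "gripper_width": finger opening in mm.
Only numpy, scipy, OpenCV 4.12 (cv2) and the standard library are available. Lean on these libraries where they do the work, as an engineer would, in place of code of your own. Each camera call takes 0.05 s, during which the arm holds its last target.

### The job

Put the two blue knobs in the drawer with the blue front, one in each of its two cells, and the yellow knob in either cell of the drawer with the yellow front, and set each one down standing upright on its round foot. Push both drawers fully shut, gently, without slamming them, so that the knobs stay standing. Leave the mug, the screwdriver and the jar where they are.

Things in the scene. Friction and masses are not known exactly. Their poses are not given: they have to be found in the camera images.
- blue_knob1: blue plastic pointer knob off an amplifier, 35 g on average, standing upright on its round foot on the red mat (mat 3 mm thick): foot 40 mm across and 8 mm high, carrying a straight grip bar 46 mm long (along the knob's x), 15 mm wide (along y), from 8 to 29 mm above the underside, with a white pointer line on top towards +x. Origin: centre of the underside; z up. The two blue knobs are alike
- blue_knob2: blue plastic pointer knob off an amplifier, 35 g on average, standing upright on its round foot on the red mat (mat 3 mm thick): foot 40 mm across and 8 mm high, carrying a straight grip bar 46 mm long (along the knob's x), 15 mm wide (along y), from 8 to 29 mm above the underside, with a white pointer line on top towards +x. Origin: centre of the underside; z up. The two blue knobs are alike
- yellow_knob: yellow plastic pointer knob off an amplifier, 35 g on average, standing upright on its round foot on the red mat (mat 3 mm thick): foot 40 mm across and 8 mm high, carrying a straight grip bar 46 mm long (along the knob's x), 15 mm wide (along y), from 8 to 29 mm above the underside, with a white pointer line on top towards +x. Origin: centre of the underside; z up
- blue_unit: grey plastic shell of the blue one-drawer parts unit, fixed to the table, 175 mm deep (x) x 130 wide (y) x 66 high, 4 mm walls, blue square on its roof. Origin: middle of its open front face, at table height; x points into the unit, so the drawer opens along -x and shuts along +x. The unit stands turned by up to 0.15 rad
- blue_drawer (a joint): drawer with a blue front in the blue unit: opening in m, 0 = fully shut, 0.16 = fully out; starts 0.14 to 0.16. Slides with about 1.5 N of friction and stays where it is left. Front panel 130 mm wide, 6 mm thick, its outer face 6 mm before the shell when shut, top 64 mm above the table.
- blue_front_cell (a point): centre of the floor of the front cell of the blue drawer (nearest the drawer front), 10 mm above the table; the cell is 66 mm (x) x 112 mm (y), its side and end walls rise to 57 mm above the table, the 3 mm divider between the two cells to 42 mm; moves with the drawer, axes as the unit's (x towards shut)
- blue_back_cell (a point): centre of the floor of the back cell of the blue drawer (nearest the shell), 10 mm above the table; the cell is 66 mm (x) x 112 mm (y), its side and end walls rise to 57 mm above the table, the 3 mm divider between the two cells to 42 mm; moves with the drawer, axes as the unit's (x towards shut)
- blue_lip (a point): middle of the outer edge of the finger lip at the blue drawer's front, 53 mm above the table; the lip sticks out 12 mm from the panel, is 50 mm wide (y) and 6 mm thick (50 to 56 mm above the table); moves with the drawer, axes as the unit's
- yellow_unit: grey plastic shell of the yellow one-drawer parts unit, fixed to the table, 175 mm deep (x) x 130 wide (y) x 66 high, 4 mm walls, yellow square on its roof. Origin: middle of its open front face, at table height; x points into the unit, so the drawer opens along -x and shuts along +x. The unit stands turned by up to 0.15 rad
- yellow_drawer (a joint): drawer with a yellow front in the yellow unit: opening in m, 0 = fully shut, 0.16 = fully out; starts 0.14 to 0.16. Slides with about 1.5 N of friction and stays where it is left. Front panel 130 mm wide, 6 mm thick, its outer face 6 mm before the shell when shut, top 64 mm above the table.
- yellow_front_cell (a point): centre of the floor of the front cell of the yellow drawer (nearest the drawer front), 10 mm above the table; the cell is 66 mm (x) x 112 mm (y), its side and end walls rise to 57 mm above the table, the 3 mm divider between the two cells to 42 mm; moves with the drawer, axes as the unit's (x towards shut)
- yellow_back_cell (a point): centre of the floor of the back cell of the yellow drawer (nearest the shell), 10 mm above the table; the cell is 66 mm (x) x 112 mm (y), its side and end walls rise to 57 mm above the table, the 3 mm divider between the two cells to 42 mm; moves with the drawer, axes as the unit's (x towards shut)
- yellow_lip (a point): middle of the outer edge of the finger lip at the yellow drawer's front, 53 mm above the table; the lip sticks out 12 mm from the panel, is 50 mm wide (y) and 6 mm thick (50 to 56 mm above the table); moves with the drawer, axes as the unit's
- mug: bystander: white mug, rim 76 mm across, 75 mm high, handle towards its +y. Origin: centre of the underside
- screwdriver: bystander: screwdriver, about 200 mm long, lying along its x. Origin: underside, near mid-length
- jar: bystander: amber jar, 48 mm across, 65 mm high. Origin: centre of the underside
Mind the look-alikes: they are no part of the job. Of the things that look like the yellow_knob, take the one that is farthest to the robot's right at the start. What is shaped like the yellow_unit but brown is not meant.

How it is judged (in metres and radians):
At the end, for the whole second after the job is handed in: The two blue knobs stand in the blue drawer, one in each cell, and the yellow knob in either cell of the yellow drawer; every knob is at rest and upright within 0.2 rad, its foot on the cell floor (within 8 mm); both drawers are shut to within 6 mm ((((x of blue_knob1 in the frame of blue_front_cell between -0.034 and 0.034 m and y of blue_knob1 in the frame of blue_front_cell between -0.056 and 0.056 m and z of blue_knob1 in the frame of blue_front_cell between -0.006 and 0.008 m) and (x of blue_knob2 in the frame of blue_back_cell between -0.034 and 0.034 m and y of blue_knob2 in the frame of blue_back_cell between -0.056 and 0.056 m and z of blue_knob2 in the frame of blue_back_cell between -0.006 and 0.008 m)) or ((x of blue_knob1 in the frame of blue_back_cell between -0.034 and 0.034 m and y of blue_knob1 in the frame of blue_back_cell between -0.056 and 0.056 m and z of blue_knob1 in the frame of blue_back_cell between -0.006 and 0.008 m) and (x of blue_knob2 in the frame of blue_front_cell between -0.034 and 0.034 m and y of blue_knob2 in the frame of blue_front_cell between -0.056 and 0.056 m and z of blue_knob2 in the frame of blue_front_cell between -0.006 and 0.008 m))) and ((x of yellow_knob in the frame of yellow_front_cell between -0.034 and 0.034 m and y of yellow_knob in the frame of yellow_front_cell between -0.056 and 0.056 m and z of yellow_knob in the frame of yellow_front_cell between -0.006 and 0.008 m) or (x of yellow_knob in the frame of yellow_back_cell between -0.034 and 0.034 m and y of yellow_knob in the frame of yellow_back_cell between -0.056 and 0.056 m and z of yellow_knob in the frame of yellow_back_cell between -0.006 and 0.008 m)) and angle between each of blue_knob1, blue_knob2, yellow_knob's own z axis and vertical below 0.2 rad and linear speed of each of blue_knob1, blue_knob2, yellow_knob below 0.02 m/s and value of joint each of blue_drawer, yellow_drawer below 0.006 m); the robot touches nothing.
It fails at once if the mug was moved more than 30 mm (distance of mug from where it was at the start of the episode above 0.03 m).
It fails at once if the screwdriver was moved more than 30 mm (distance of screwdriver from where it was at the start of the episode above 0.03 m).
It fails at once if the jar was moved more than 30 mm (distance of jar from where it was at the start of the episode above 0.03 m).
It fails at once if the blue drawer was slammed (shutting faster than 0.5 m/s) (velocity of joint blue_drawer below -0.5 m/s).
It fails at once if the yellow drawer was slammed (shutting faster than 0.5 m/s) (velocity of joint yellow_drawer below -0.5 m/s).
It also fails if it takes over 72 s, if anything falls off the work surface, if the arm or the gripper's body presses on something with over 40 N, if the wrist force passes 120 N, or if a joint passes its speed limit or range.

## Working session

There is one attempt and no reset: what is moved stays moved. The work goes in short steps, Python scripts to look and compute and a tool call to move; the robot and the scene stay as the last step left them, time stands still between calls to the robot, and variables do not carry over. Pictures are saved under pics/ and viewed, and the job is handed in when it is done.

Besides the shell and the picture viewer there is one more tool, called by a JSON object that holds its "op" and its "data". play_rows: Moves the arm, as the interface text tells. Its arguments: {"type":"object","properties":{"targets":{"type":"array","items":{"type":"object","properties":{"gripper":{"type":"number"},"tx":{"type":"number","minimum":-1,"maximum":1},"ty":{"type":"number","minimum":-1,"maximum":1},"tz":{"type":"number","minimum":-1,"maximum":1},"spin":{"type":"number","minimum":-1,"maximum":1}}}}},"required":["targets"]}

```bash
mkdir -p pics; cat > h.py <<'E'
import numpy as np, cv2
from bench import read_state,get_image,job_done,tcp_to_tips
def snap(n,p):
    d=get_image(n); cv2.imwrite(f'pics/{p}.png',d['frame'][:,:,::-1]); np.savez(f'pics/{p}.npz',**d); return d
def cloud(d):
    K=d['mtx'];z=d['depth'].astype(float);v,u=np.mgrid[:z.shape[0],:z.shape[1]]
    P=np.stack([(u-K[0,2])/K[0,0]*z,-(v-K[1,2])/K[1,1]*z,-z,np.ones_like(z)],-1)
    return (P@np.linalg.inv(d['world_to_cam']).T)[...,:3]
E
python3 - <<'E'
from h import *
print(read_state(),tcp_to_tips)
for n in('scene','top'):
    d=snap(n,n+'0');print(d['mtx'],d['world_to_cam'])
E
```

```text
{'clock': 0.0, 'joints': array([ 1.47061359e+00,  3.85583174e-01,  6.63400583e-03, -4.93646407e-04,
       -1.19399927e+00, -2.58554810e-01]), 'joint_vel': array([-1.52308136e-03,  2.98375072e-04,  1.82808238e-03,  7.55033337e-05,
       -5.43147393e-04,  1.38302417e-04]), 'joint_efforts': array([-6.78429551e-04, -3.92291594e+01,  1.88402134e+01,  4.18634132e+00,
       -4.69056540e-03,  6.80684863e-06]), 'position': array([219.24774323, 584.69746301, 244.20947667]), 'ee_rot': array([ 9.83939659e-01, -1.78498004e-01, -1.43571852e-04,  1.09082950e-03]), 'contact_force': array([0.37972863, 0.23552438, 0.37343523]), 'wrist_torque': array([ 0.01729463, -0.00791792,  0.00136923]), 'gripper_width': 85.68212711729142} 14.0
[[495.94308114   0.         280.69087271]
 [  0.         495.94308114 209.4832014 ]
 [  0.           0.           1.        ]] [[ 7.25418585e-01  6.88284589e-01  5.67452266e-03 -3.57256702e+02]
 [-5.68465597e-01  5.94446120e-01  5.68753616e-01  2.36257429e+02]
 [ 3.88091151e-01 -4.15810214e-01  8.22488373e-01 -1.46329768e+03]
 [ 0.00000000e+00  0.00000000e+00  0.00000000e+00  1.00000000e+00]]
[[403.09588385   0.         281.08663114]
 [  0.         403.09588385 212.47024824]
 [  0.           0.           1.        ]] [[-1.25959121e-02 -9.99796030e-01  1.57874068e-02 -8.51110182e+00]
 [ 9.84472603e-01 -9.63517908e-03  1.75273662e-01 -4.86074649e+02]
 [-1.75085797e-01  1.77500011e-02  9.84393164e-01 -1.21265492e+03]
 [ 0.00000000e+00  0.00000000e+00  0.00000000e+00  1.00000000e+00]]
```

View pics/scene0.png

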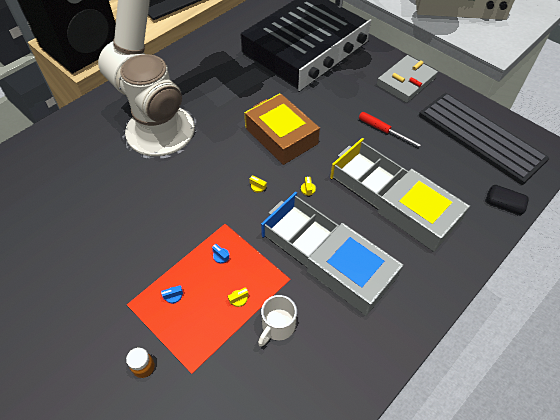

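View pics/top0.png

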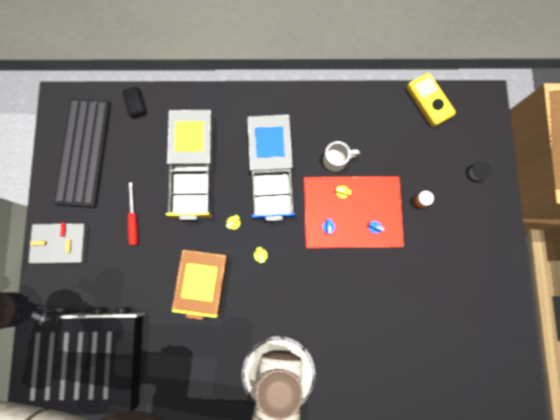

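Candidates for the yellow knob (top view): (234,222) and (261,255), both on the bare table, and (343,192) on the mat. The last one is farthest to the right (-y) and is on the mat, so I choose it. Yellow unit: grey shell at (190,165). The brown one at (200,285) is the decoy. Blue knobs: (329,227) and (376,228).

```bash
python3 - <<'E'
from h import *
for n in('top0','scene0'):
    d=dict(np.load(f'pics/{n}.npz'));C=cloud(d);hsv=cv2.cvtColor(d['frame'],cv2.COLOR_RGB2HSV)
    print(n)
    for col,(lo,hi) in {'blue':((100,120,80),(125,255,255)),'yel':((22,130,120),(34,255,255)),'white':((0,0,170),(180,60,255))}.items():
        m=cv2.inRange(hsv,np.array(lo),np.array(hi))
        k,l,s,c=cv2.connectedComponentsWithStats(m)
        for i in range(1,k):
            if s[i,4]<(25 if col!='white' else 6): continue
            P=C[l==i];P=P[(P[:,2]>0)&(P[:,2]<120)]
            if len(P)<4 or P[:,0].mean()>900: continue
            print(col,c[i].round(1),s[i,4],'mean',P.mean(0).round(0),'med',np.median(P,0).round(0),'z',np.percentile(P[:,2],[5,95]).round(0),'x',np.percentile(P[:,0],[2,98]).round(0),'y',np.percentile(P[:,1],[2,98]).round(0))
im=cv2.imread('pics/top0.png')
cv2.imwrite('pics/c1.png',cv2.resize(im[165:255,295:440],None,fx=5,fy=5,interpolation=2))
cv2.imwrite('pics/c2.png',cv2.resize(im[100:230,150:310],None,fx=4.5,fy=4.5,interpolation=2))
im=cv2.imread('pics/scene0.png')
cv2.imwrite('pics/c3.png',cv2.resize(im[220:330,130:310],None,fx=4.4,fy=4.4,interpolation=2))
E
```

```text
top0
blue [269.4 141.6] 769 mean [709.  20.  67.] med [709.  21.  67.] z [63. 71.] x [664. 754.] y [-20.  60.]
blue [289.2 215. ] 47 mean [477. -38.  44.] med [476. -38.  48.] z [11. 66.] x [475. 483.] y [-53. -19.]
blue [257.4 216.6] 42 mean [473.  59.  45.] med [472.  59.  48.] z [ 5. 65.] x [471. 487.] y [38. 79.]
blue [327.4 225.2] 54 mean [ 448. -160.   21.] med [ 450. -158.   23.] z [ 8. 34.] x [431. 462.] y [-176. -150.]
blue [373.8 227. ] 67 mean [ 440. -306.   23.] med [ 440. -306.   26.] z [ 9. 35.] x [429. 452.] y [-321. -293.]
yel [433.  103.7] 931 mean [ 847. -521.   36.] med [ 842. -521.   38.] z [19. 45.] x [784. 941.] y [-586. -453.]
yel [180.8 127.2] 60 mean [758. 300.  67.] med [760. 302.  67.] z [64. 70.] x [740. 771.] y [278. 312.]
yel [343.  192.6] 87 mean [ 553. -214.   17.] med [ 551. -215.   12.] z [ 2. 34.] x [539. 579.] y [-234. -193.]
yel [171.2 215. ] 30 mean [480. 325.  47.] med [479. 326.  54.] z [14. 63.] x [478. 490.] y [304. 354.]
yel [203.3 214.7] 38 mean [480. 226.  50.] med [480. 227.  50.] z [27. 67.] x [479. 483.] y [207. 246.]
yel [234.5 222.3] 
[... 5554 characters left out ...]
486. 794.] y [-44.  83.]
white [275.7 206.9] 49 mean [467.   8.  54.] med [467.   8.  54.] z [50. 58.] x [464. 472.] y [-13.  32.]
white [216.4 247.2] 13 mean [ 434. -165.   31.] med [ 433. -165.   31.] z [28. 34.] x [426. 445.] y [-167. -163.]
white [242. 291.] 21 mean [ 563. -203.   31.] med [ 562. -203.   31.] z [29. 33.] x [558. 568.] y [-212. -194.]
white [166.1 291.6] 16 mean [ 439. -324.   31.] med [ 438. -323.   32.] z [29. 35.] x [434. 444.] y [-332. -316.]
white [276.2 318.1] 657 mean [ 665. -197.   33.] med [ 666. -191.    7.] z [ 1. 75.] x [634. 704.] y [-261. -158.]
white [136.5 357.4] 351 mean [ 526. -464.   63.] med [ 526. -464.   64.] z [61. 67.] x [507. 545.] y [-483. -445.]
```

View pics/c1.png

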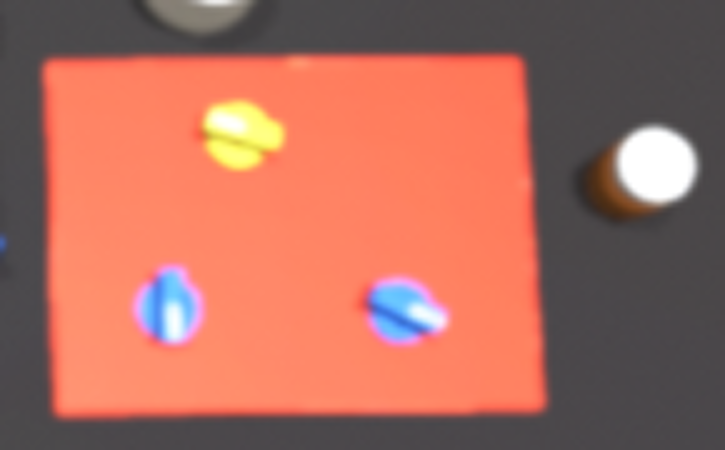

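View pics/c2.png

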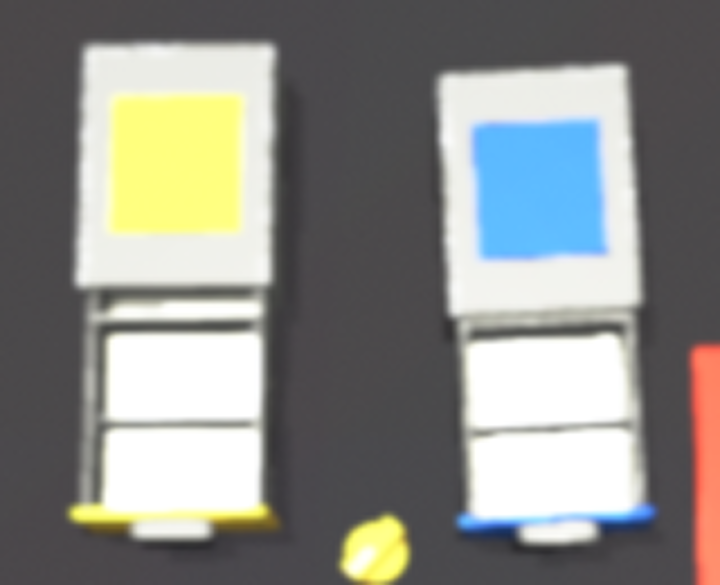

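View pics/c3.png

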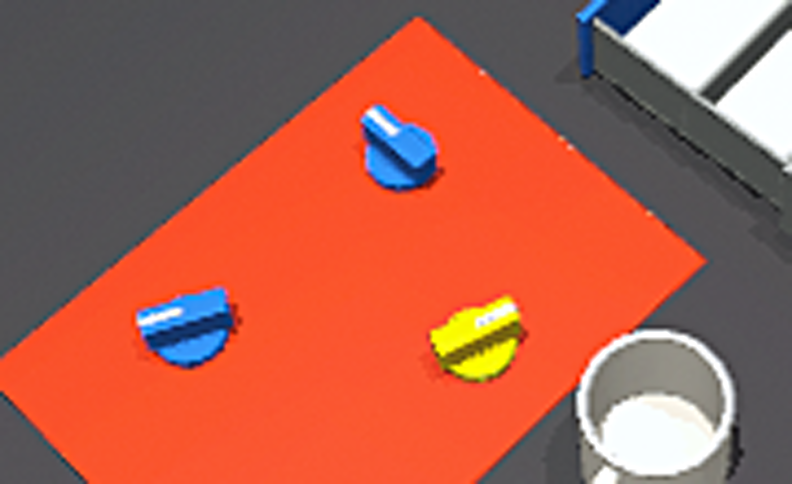

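Crops: the chosen yellow knob is on the mat with its bar pointing about ±y. The two blue knobs are on the mat. Both drawers are open and their cells empty. Now I'll measure the bars, the unit yaw and the lips.

```bash
cat >> h.py <<'E'
def bars(d,guess,zt=32):
    C=cloud(d);hsv=cv2.cvtColor(d['frame'],cv2.COLOR_RGB2HSV)
    for g in guess:
        m=(np.hypot(C[...,0]-g[0],C[...,1]-g[1])<38)&(C[...,2]>zt-6)&(C[...,2]<zt+7)
        # cast rays of those pixels on plane z=zt
        v,u=np.nonzero(m);P=ray(d,u,v,zt)
        r=cv2.minAreaRect(P[:,:2].astype(np.float32));b=cv2.boxPoints(r)
        q=P[:,:2]-P[:,:2].mean(0);w,V=np.linalg.eigh(q.T@q);a=np.degrees(np.arctan2(V[1,1],V[0,1]))
        print(g,'n',len(P),'mean',P.mean(0).round(1)[:2],'rect',np.round(r[0],1),np.round(r[1],1),'axis deg',round((a+90)%180-90,1))
def ray(d,u,v,zt):
    K=d['mtx'];T=np.linalg.inv(d['world_to_cam'])
    q=np.stack([(np.asarray(u)-K[0,2])/K[0,0],-(np.asarray(v)-K[1,2])/K[1,1],-np.ones(np.shape(u))],-1)@T[:3,:3].T
    o=T[:3,3];return o+q*((zt-o[2])/q[...,2])[...,None]
E
python3 - <<'E'
from h import *
G=[(447,-165),(445,-312),(560,-214)]
for n in('top0','scene0'):
    d=dict(np.load(f'pics/{n}.npz'));print(n);bars(d,G)
    C=cloud(d)
    for nm,(x,y) in {'blue':(705,20),'yel':(730,274)}.items():
        m=(abs(C[...,0]-x)<125)&(abs(C[...,1]-y)<95)&(C[...,2]>59)&(C[...,2]<74)&(C[...,0]>600)
        m=cv2.morphologyEx(m.astype(np.uint8),cv2.MORPH_OPEN,np.ones((5,5)))
        v,u=np.nonzero(m);P=ray(d,u,v,66)[:,:2].astype(np.float32)
        r=cv2.minAreaRect(P);print(nm,np.round(r[0],1),np.round(r[1],1),r[2],'mean',P.mean(0))
    for nm,(x,y) in {'blue':(480,8),'yel':(484,272)}.items():
        hsv=cv2.cvtColor(d['frame'],cv2.COLOR_RGB2HSV)
        m=(cv2.inRange(hsv,(100,100,60),(125,255,255)) if nm=='blue' else cv2.inRange(hsv,(22,100,90),(34,255,255)))>0
        m&=(abs(C[...,0]-x)<30)&(abs(C[...,1]-y)<80)&(C[...,2]>15)&(C[...,2]<70)
        P=C[m];r=np.polyfit(P[:,1],P[:,0],1);print(nm,'panel outer: x at y',r[1]+r[0]*y,'slope',r[0],'yext',np.percentile(P[:,1],[1,99]))
E
```

```text
top0
(447, -165) n 71 mean [ 444.7 -165. ] rect [ 443.9 -164.9] [44.5 15.2] axis deg 4.2
(445, -312) n 75 mean [ 442.1 -313.2] rect [ 441.6 -313.4] [45.8 15.8] axis deg 64.0
(560, -214) n 70 mean [ 557.4 -213.7] rect [ 557.4 -213.9] [46.1 15.6] axis deg 70.3
blue [708.7  19.3] [176.1 129.9] 2.6637561321258545 mean [708.5739    19.859327]
yel [729.1 272.9] [176.  130.7] 0.3225747048854828 mean [728.58954 273.0206 ]
blue panel outer: x at y 474.70312564735474 slope -0.04979874216420767 yext [-53.96097798  72.61835234]
yel panel outer: x at y 480.57349854394715 slope -0.0007136486633763018 yext [207.0445467  335.47216693]
scene0
(447, -165) n 110 mean [ 448.2 -166.8] rect [ 448.  -166.8] [47.1 15.8] axis deg 1.6
(445, -312) n 136 mean [ 445.  -314.8] rect [ 445.4 -314.5] [45.8 17.7] axis deg 63.3
(560, -214) n 133 mean [ 560.5 -215.6] rect [ 560.9 -215.8] [45.9 16.7] axis deg 73.4
blue [709.9  16.9] [177.  133.4] 2.6637840270996094 mean [713.33014   16.104536]
yel [730.8 269.5] [175.1 134.7] 0.2629566490650177 mean [732.55975 269.16226]
blue panel outer: x at y 479.7020265888057 slope -0.042072808593199694 yext [-56.19508092  71.12962025]
yel panel outer: x at y 485.0472449061354 slope -0.0032972585545701606 yext [205.53405213 332.50061147]
```

```bash
cat >> h.py <<'E'
from scipy.spatial.transform import Rotation as R
def go(x,y,z,h=None):
    """print tool-frame numbers from the present pose to a world pose (h = heading of tool x, deg)"""
    s=read_state();M=R.from_quat(s['ee_rot']).as_matrix()
    t=M.T@(np.array([x,y,z])-s['position'])/250
    h0=np.degrees(np.arctan2(M[1,0],M[0,0]));sp=0 if h is None else -(((h-h0)+180)%360-180)/45
    print('pos',s['position'].round(1),'h',round(h0,1),'w',round(s['gripper_width'],1),'F',s['contact_force'].round(1),'t',s['clock'].__round__(2))
    print('tx %.3f ty %.3f tz %.3f spin %.3f (of 1)'%(*t,sp))
E
python3 - <<'E'
from h import *
# divider and floor extents along the drawer axis, unit frame
U={'blue':(np.array([621.9,14.0]),np.radians(2.66)),'yel':(np.array([642.5,271.0]),np.radians(.3))}
for n in('top0','scene0'):
    d=dict(np.load(f'pics/{n}.npz'));K=d['mtx'];W=d['world_to_cam'];g=cv2.cvtColor(d['frame'],cv2.COLOR_RGB2GRAY).astype(float)
    for nm,(o,a) in U.items():
        ex=np.array([np.cos(a),np.sin(a)]);ey=np.array([-ex[1],ex[0]])
        for zt in (42,):
            xs=np.arange(-165,5,1.5);row=[]
            for x in xs:
                acc=[]
                for y in np.arange(-30,31,5):
                    p=np.r_[o+x*ex+y*ey,zt,1];c=W@p;u=K[0,0]*c[0]/-c[2]+K[0,2];v=-K[1,1]*c[1]/-c[2]+K[1,2]
                    acc.append(cv2.getRectSubPix(g.astype(np.float32),(1,1),(float(u),float(v)))[0,0])
                row.append(int(np.mean(acc)))
            print(n,nm);print(' '.join(f'{x:.0f}:{r}' for x,r in zip(xs,row)))
go(480,250,200,-65)
E
```

```text
top0 blue
-165:59 -164:65 -162:80 -160:107 -159:139 -158:167 -156:190 -154:202 -153:207 -152:208 -150:207 -148:202 -147:198 -146:192 -144:193 -142:203 -141:218 -140:236 -138:248 -136:253 -135:254 -134:255 -132:255 -130:255 -129:255 -128:255 -126:255 -124:255 -123:255 -122:255 -120:255 -118:255 -117:255 -116:255 -114:255 -112:255 -111:255 -110:255 -108:255 -106:255 -105:255 -104:255 -102:255 -100:255 -99:255 -98:255 -96:255 -94:255 -93:255 -92:255 -90:255 -88:255 -87:254 -86:253 -84:247 -82:231 -81:206 -80:182 -78:181 -76:206 -75:232 -74:247 -72:253 -70:254 -69:254 -68:255 -66:255 -64:255 -63:255 -62:255 -60:255 -58:255 -57:255 -56:255 -54:255 -52:255 -51:255 -50:255 -48:255 -46:255 -45:255 -44:255 -42:255 -40:255 -39:255 -38:255 -36:255 -34:255 -33:255 -32:255 -30:255 -28:255 -27:255 -26:255 -24:255 -22:255 -21:255 -20:254 -18:251 -16:242 -15:219 -14:180 -12:137 -10:105 -9:90 -8:92 -6:109 -4:132 -3:154 -2:172 0:181 2:182 3:181 4:185
top0 yel
-165:213 -164:218 -162:224 -160:231 -159:239 -158:244 -156:248 -154:251 -153:253 -152:255 -150:255 -148:255 -147:255 -146:255 -144:255 -142:255 
[... 2064 characters left out ...]
10:250 -108:251 -106:252 -105:251 -104:250 -102:252 -100:251 -99:250 -98:251 -96:252 -94:252 -93:252 -92:251 -90:233 -88:198 -87:146 -86:95 -84:66 -82:61 -81:62 -80:60 -78:56 -76:74 -75:145 -74:223 -72:251 -70:253 -69:252 -68:252 -66:252 -64:251 -63:251 -62:252 -60:251 -58:251 -57:251 -56:251 -54:250 -52:251 -51:252 -50:251 -48:251 -46:251 -45:251 -44:250 -42:251 -40:252 -39:251 -38:251 -36:251 -34:251 -33:251 -32:253 -30:253 -28:253 -27:246 -26:220 -24:177 -22:122 -21:77 -20:63 -18:63 -16:66 -15:67 -14:65 -12:61 -10:63 -9:110 -8:174 -6:196 -4:194 -3:188 -2:186 0:186 2:186 3:186 4:186
pos [219.3 584.7 244.3] h -20.6 w 85.3 F [-0.6 -0.6  0.1] t 0.1
tx 1.447 ty 0.887 tz 0.179 spin 0.987 (of 1)
```

{"op": "play_rows", "data": {"targets": [{"tx": 0.25, "ty": 0.16, "tz": 0, "spin": 0.25, "gripper": -1}, {"tx": 0.5, "ty": 0.32, "tz": 0, "spin": 0.5, "gripper": -1}, {"tx": 0.75, "ty": 0.48, "tz": 0, "spin": 0.75, "gripper": -1}, {"tx": 1, "ty": 0.64, "tz": 0, "spin": 1, "gripper": -1}, {"tx": 1, "ty": 0.64, "tz": 0, "spin": 1, "gripper": -1}, {"tx": 1, "ty": 0.64, "tz": 0, "spin": 1, "gripper": -1}]}}

```text
clock: 0.85
position: [398.5, 345.0, 245.1]
ee_rot: [0.84, -0.543, -0.0, 0.0]
contact_force: [-0.1, 0.4, -0.6]
gripper_width: 85.4
```

```bash
python3 -c "
from h import *
go(470,100,190,-110)"
```

```text
pos [398.5 345.  245.1] h -65.8 w 85.4 F [-0.1  0.4 -0.6] t 0.85
tx 1.011 ty 0.140 tz 0.221 spin 0.982 (of 1)
```

{"op": "play_rows", "data": {"targets": [{"tx": 0.25, "ty": 0.04, "tz": 0.05, "spin": 0.25, "gripper": -1}, {"tx": 0.5, "ty": 0.07, "tz": 0.1, "spin": 0.5, "gripper": -1}, {"tx": 0.75, "ty": 0.1, "tz": 0.15, "spin": 0.75, "gripper": -0.5}, {"tx": 1, "ty": 0.14, "tz": 0.22, "spin": 0.98, "gripper": -0.5}, {"tx": 1, "ty": 0.14, "tz": 0.22, "spin": 0.98, "gripper": -0.5}]}}

```text
clock: 1.48
position: [468.3, 102.9, 188.8]
ee_rot: [-0.574, 0.819, 0.0, -0.002]
contact_force: [0.1, 0.6, -0.6]
gripper_width: 64.0
```

```bash
python3 -c "
from h import *
go(460,-120,150,-150)"
```

```text
pos [468.3 102.9 188.8] h -110.0 w 64.0 F [ 0.1  0.6 -0.6] t 1.48
tx 0.849 ty -0.274 tz 0.157 spin 0.890 (of 1)
```

{"op": "play_rows", "data": {"targets": [{"tx": 0.22, "ty": -0.07, "tz": 0.04, "spin": 0.22, "gripper": -0.5}, {"tx": 0.44, "ty": -0.14, "tz": 0.08, "spin": 0.45, "gripper": -0.5}, {"tx": 0.66, "ty": -0.21, "tz": 0.12, "spin": 0.67, "gripper": -0.5}, {"tx": 0.85, "ty": -0.27, "tz": 0.16, "spin": 0.89, "gripper": -0.5}, {"tx": 0.85, "ty": -0.27, "tz": 0.16, "spin": 0.89, "gripper": -0.5}]}}

```text
clock: 2.1
position: [460.6, -118.8, 149.4]
ee_rot: [-0.26, 0.966, 0.0, -0.001]
contact_force: [-0.1, 0.4, -0.3]
gripper_width: 63.9
```

```bash
python3 -c "
from h import *
go(446,-166,80,-177)"
```

```text
pos [ 460.6 -118.8  149.4] h -149.9 w 63.9 F [-0.1  0.4 -0.3] t 2.1
tx 0.145 ty -0.135 tz 0.278 spin 0.602 (of 1)
```

{"op": "play_rows", "data": {"targets": [{"tx": 0.07, "ty": -0.07, "tz": 0.14, "spin": 0.22, "gripper": -0.5}, {"tx": 0.145, "ty": -0.135, "tz": 0.278, "spin": 0.44, "gripper": -0.5}, {"tx": 0.145, "ty": -0.135, "tz": 0.278, "spin": 0.6, "gripper": -0.5}, {"tx": 0.145, "ty": -0.135, "tz": 0.278, "spin": 0.6, "gripper": -0.5}]}}

```text
clock: 2.6
position: [447.7, -163.5, 80.8]
ee_rot: [-0.031, 1.0, -0.0, 0.0]
contact_force: [0.4, 0.1, 0.8]
gripper_width: 64.0
```

```bash
python3 -c "
from h import *
go(446,-166,28,-177)
d=snap('scene','s1');cv2.imwrite('pics/s1c.png',cv2.resize(d['frame'][180:320,130:320,::-1],None,fx=4,fy=4,interpolation=2))"
```

```text
pos [ 447.7 -163.5   80.8] h -176.4 w 64.0 F [0.4 0.1 0.8] t 2.6
tx 0.007 ty -0.009 tz 0.211 spin 0.012 (of 1)
```

View pics/s1c.png

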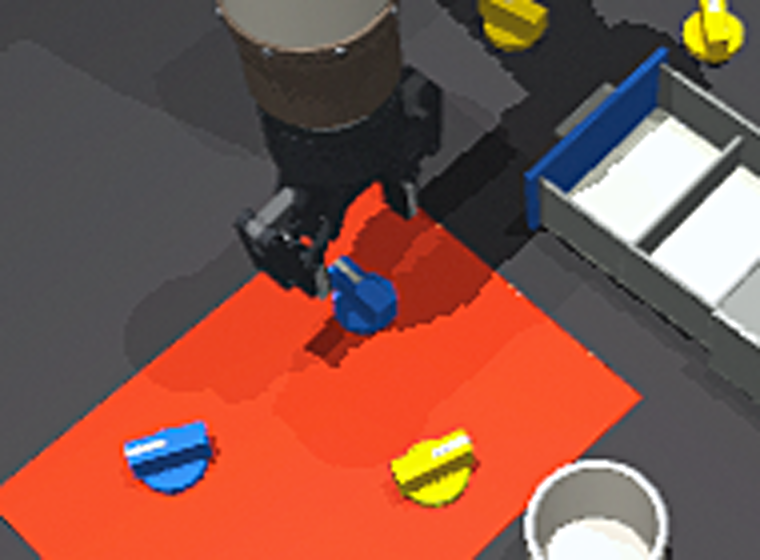

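The crop shows the gripper above blue knob 1 at crop (360,290), with the fingers on either side of the bar. I'll go down and close.

{"op": "play_rows", "data": {"targets": [{"tx": 0.007, "ty": -0.009, "tz": 0.08, "spin": 0.01, "gripper": -0.5}, {"tx": 0.007, "ty": -0.009, "tz": 0.15, "spin": 0.01, "gripper": -0.5}, {"tx": 0.007, "ty": -0.009, "tz": 0.21, "spin": 0.01, "gripper": -0.5}, {"tx": 0.007, "ty": -0.009, "tz": 0.21, "spin": 0.01, "gripper": -0.2}, {"tx": 0.007, "ty": -0.009, "tz": 0.21, "spin": 0.01, "gripper": 0.2}, {"tx": 0.007, "ty": -0.009, "tz": 0.21, "spin": 0.01, "gripper": 0.5}, {"tx": 0.007, "ty": -0.009, "tz": 0.21, "spin": 0.01, "gripper": 0.8}, {"tx": 0.007, "ty": -0.009, "tz": 0.21, "spin": 0.01, "gripper": 1}, {"tx": 0.007, "ty": -0.009, "tz": 0.21, "spin": 0.01, "gripper": 1}, {"tx": 0.007, "ty": -0.009, "tz": 0.21, "spin": 0.01, "gripper": 1}]}}

```text
clock: 3.9
position: [445.8, -167.0, 29.3]
ee_rot: [-0.025, 1.0, -0.0, 0.001]
contact_force: [-0.6, 2.2, 6.5]
gripper_width: 13.5
```

```bash
python3 -c "
from h import *
go(480,-100,130,-177.3)
d=snap('scene','s2');cv2.imwrite('pics/s2c.png',cv2.resize(d['frame'][180:320,130:320,::-1],None,fx=4,fy=4,interpolation=2))"
```

```text
pos [ 445.8 -167.    29.3] h -177.1 w 13.5 F [-0.6  2.2  6.5] t 3.9
tx -0.151 ty 0.261 tz -0.403 spin 0.004 (of 1)
```

View pics/s2c.png

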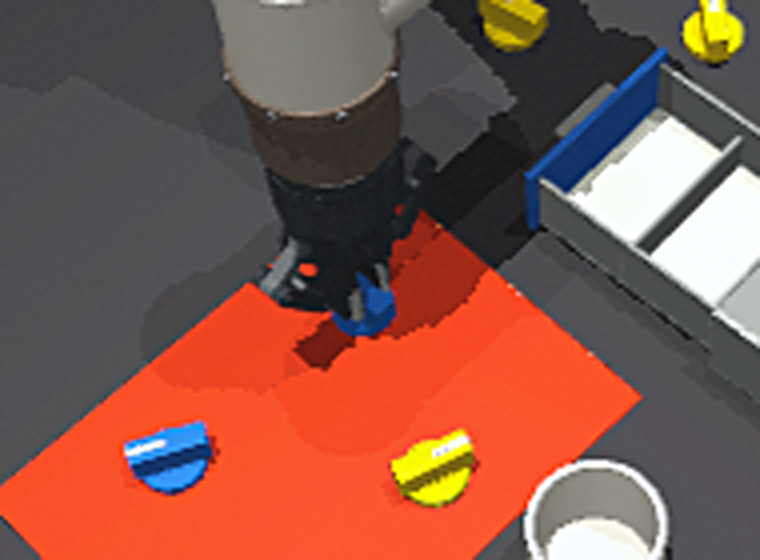

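Blue knob 1 is held with its bar in the jaws. I'll lift and carry it to the back cell.

{"op": "play_rows", "data": {"targets": [{"tx": 0, "ty": 0, "tz": -0.15, "gripper": 1}, {"tx": 0, "ty": 0, "tz": -0.35, "gripper": 1}, {"tx": -0.15, "ty": 0.2, "tz": -0.45, "gripper": 1}, {"tx": -0.3, "ty": 0.4, "tz": -0.45, "gripper": 1}, {"tx": -0.45, "ty": 0.6, "tz": -0.45, "gripper": 1}, {"tx": -0.54, "ty": 0.71, "tz": -0.45, "gripper": 1}, {"tx": -0.54, "ty": 0.71, "tz": -0.45, "gripper": 1}, {"tx": -0.54, "ty": 0.71, "tz": -0.45, "gripper": 1}]}}

```text
invalid input
```

```bash
python3 -c "
from h import *
go(580.4,12.1,36.5,-177.3)
d=snap('scene','s3');cv2.imwrite('pics/s3c.png',cv2.resize(d['frame'][130:310,230:420,::-1],None,fx=3.3,fy=3.3,interpolation=2))
d=snap('top','t3');cv2.imwrite('pics/t3c.png',cv2.resize(d['frame'][100:240,150:400,::-1],None,fx=3,fy=3,interpolation=2))"
```

```text
pos [ 445.8 -167.1   29.3] h -177.1 w 13.2 F [-1.2  1.3  6. ] t 3.95
tx -0.574 ty 0.689 tz -0.028 spin 0.004 (of 1)
```

View pics/s3c.png

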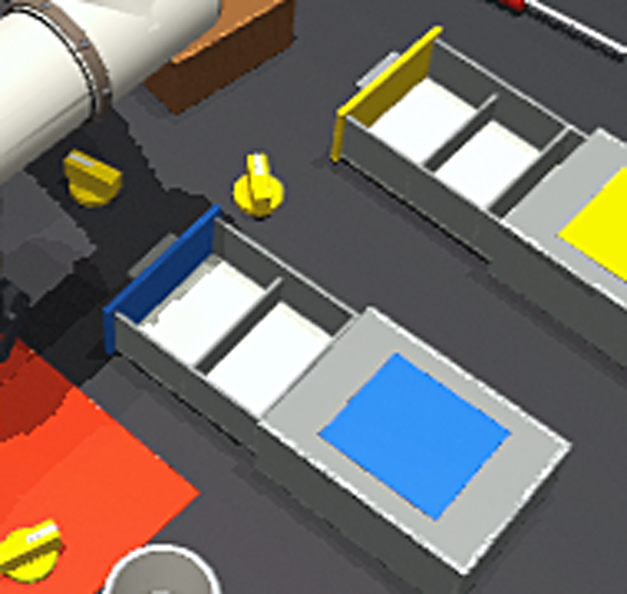

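View pics/t3c.png

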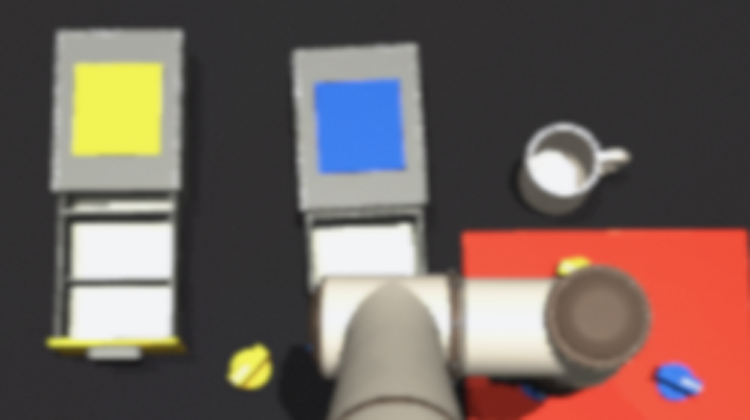

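{"op": "play_rows", "data": {"targets": [{"tx": 0, "ty": 0, "tz": -0.15, "spin": 0, "gripper": 1}, {"tx": 0, "ty": 0, "tz": -0.35, "spin": 0, "gripper": 1}, {"tx": -0.15, "ty": 0.2, "tz": -0.45, "spin": 0, "gripper": 1}, {"tx": -0.3, "ty": 0.4, "tz": -0.45, "spin": 0, "gripper": 1}, {"tx": -0.45, "ty": 0.6, "tz": -0.45, "spin": 0, "gripper": 1}, {"tx": -0.57, "ty": 0.69, "tz": -0.45, "spin": 0, "gripper": 1}, {"tx": -0.57, "ty": 0.69, "tz": -0.45, "spin": 0, "gripper": 1}, {"tx": -0.57, "ty": 0.69, "tz": -0.45, "spin": 0, "gripper": 1}]}}

```text
clock: 5.05
position: [578.0, 12.0, 140.3]
ee_rot: [-0.025, 1.0, -0.0, -0.001]
contact_force: [0.3, 0.3, -0.3]
gripper_width: 13.7
```

```bash
python3 -c "
from h import *
go(580.4,12.1,36.5,-177.3)
d=snap('scene','s4');cv2.imwrite('pics/s4c.png',cv2.resize(d['frame'][130:310,230:420,::-1],None,fx=3.3,fy=3.3,interpolation=2))"
```

```text
pos [578.   12.  140.3] h -177.2 w 13.7 F [ 0.3  0.3 -0.3] t 5.05
tx -0.010 ty -0.000 tz 0.415 spin 0.003 (of 1)
```

View pics/s4c.png

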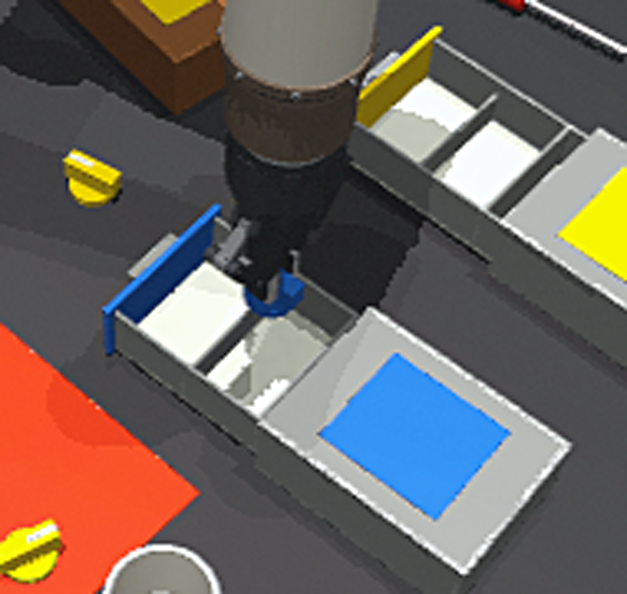

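```bash
python3 -c "
from h import *
d=dict(np.load('pics/s4.npz'));C=cloud(d);hsv=cv2.cvtColor(d['frame'],cv2.COLOR_RGB2HSV)
m=(cv2.inRange(hsv,(100,100,30),(125,255,255))>0)&(C[...,2]>90)&(C[...,2]<160)
P=C[m];print(m.sum(),np.percentile(P,[2,50,98],axis=0).round(0))
v,u=np.nonzero(m);Q=ray(d,u,v,120);print(np.percentile(Q,[2,50,98],axis=0).round(0)) "
```

```text
129 [[572.  -9. 115.]
 [593.   5. 130.]
 [602.  18. 144.]]
[[570. -10. 120.]
 [588.  11. 120.]
 [600.  30. 120.]]
```

{"op": "play_rows", "data": {"targets": [{"tx": -0.01, "ty": 0, "tz": 0.15, "spin": 0, "gripper": 1}, {"tx": -0.01, "ty": 0, "tz": 0.3, "spin": 0, "gripper": 1}, {"tx": -0.01, "ty": 0, "tz": 0.37, "spin": 0, "gripper": 1}, {"tx": -0.01, "ty": 0, "tz": 0.4, "spin": 0, "gripper": 1}, {"tx": -0.01, "ty": 0, "tz": 0.415, "spin": 0, "gripper": 1}, {"tx": -0.01, "ty": 0, "tz": 0.415, "spin": 0, "gripper": 1}, {"tx": -0.01, "ty": 0, "tz": 0.415, "spin": 0, "gripper": 1}]}}

```text
clock: 5.98
position: [581.9, 12.5, 37.9]
ee_rot: [-0.025, 1.0, 0.0, 0.001]
contact_force: [-0.0, -0.4, -0.2]
gripper_width: 13.4
```

```bash
python3 -c "
from h import *
go(580.4,12.1,36.5,-177.3)"
```

```text
pos [581.9  12.5  37.9] h -177.2 w 13.4 F [-0.  -0.4 -0.2] t 5.97
tx 0.006 ty -0.001 tz 0.006 spin 0.003 (of 1)
```

{"op": "play_rows", "data": {"targets": [{"tx": 0.006, "ty": 0, "tz": 0.006, "spin": 0, "gripper": 1}, {"tx": 0.006, "ty": 0, "tz": 0.008, "spin": 0, "gripper": 1}, {"tx": 0.006, "ty": 0, "tz": 0.008, "spin": 0, "gripper": 0.6}, {"tx": 0.006, "ty": 0, "tz": 0.008, "spin": 0, "gripper": 0.4}, {"tx": 0.006, "ty": 0, "tz": 0.008, "spin": 0, "gripper": 0.2}, {"tx": 0.006, "ty": 0, "tz": 0.008, "spin": 0, "gripper": 0.1}, {"tx": 0.006, "ty": 0, "tz": 0.008, "spin": 0, "gripper": 0.1}, {"tx": 0.006, "ty": 0, "tz": -0.1, "spin": 0, "gripper": 0.1}, {"tx": 0.006, "ty": 0, "tz": -0.3, "spin": 0, "gripper": 0.1}, {"tx": 0.006, "ty": 0, "tz": -0.5, "spin": 0, "gripper": 0}, {"tx": 0.006, "ty": 0, "tz": -0.5, "spin": 0, "gripper": -0.5}]}}

```text
clock: 7.35
position: [582.6, 12.8, 167.0]
ee_rot: [-0.025, 1.0, 0.001, 0.005]
contact_force: [0.9, 0.0, -0.6]
gripper_width: 59.3
```

```bash
python3 -c "
from h import *
go(500,-210,140,-140)"
```

```text
pos [582.6  12.8 167. ] h -177.1 w 59.3 F [ 0.9  0.  -0.6] t 7.35
tx 0.376 ty -0.874 tz 0.103 spin -0.825 (of 1)
```

{"op": "play_rows", "data": {"targets": [{"tx": 0.09, "ty": -0.22, "tz": 0.02, "spin": -0.2, "gripper": -0.5}, {"tx": 0.18, "ty": -0.44, "tz": 0.04, "spin": -0.4, "gripper": -0.5}, {"tx": 0.28, "ty": -0.66, "tz": 0.06, "spin": -0.6, "gripper": -0.5}, {"tx": 0.376, "ty": -0.874, "tz": 0.1, "spin": -0.82, "gripper": -0.5}, {"tx": 0.376, "ty": -0.874, "tz": 0.1, "spin": -0.82, "gripper": -0.5}]}}

```text
clock: 7.98
position: [493.9, -213.2, 135.3]
ee_rot: [-0.338, 0.941, 0.001, -0.002]
contact_force: [0.3, -0.2, 0.2]
gripper_width: 64.4
```

```bash
python3 -c "
from h import *
go(443.5,-314,80,-116.3)
d=snap('scene','s5');cv2.imwrite('pics/s5c.png',cv2.resize(d['frame'][130:310,230:420,::-1],None,fx=3.3,fy=3.3,interpolation=2))
bars(d,[(580,12)],39)"
```

```text
pos [ 493.9 -213.2  135.3] h -140.5 w 64.4 F [ 0.3 -0.2  0.2] t 7.97
tx 0.411 ty -0.184 tz 0.222 spin -0.539 (of 1)
(580, 12) n 142 mean [574.8   9.9] rect [576.3  11.6] [58.5 44.8] axis deg -1.4
```

View pics/s5c.png

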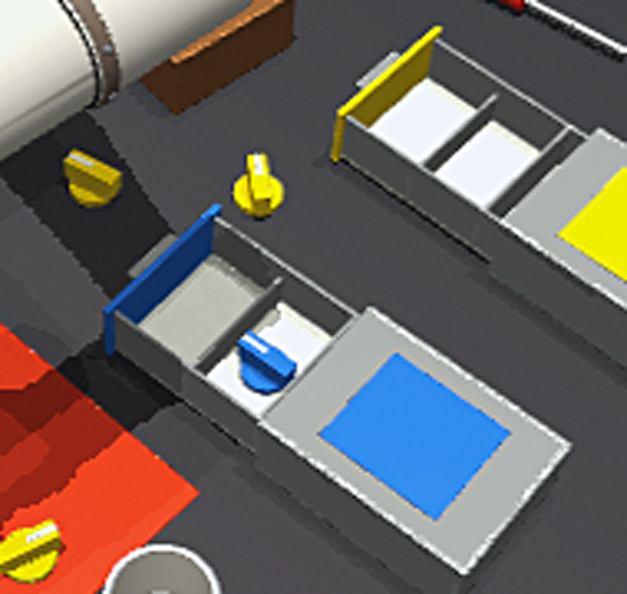

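Blue knob 1 stands upright in the back cell at crop (265,360). On to blue knob 2.

{"op": "play_rows", "data": {"targets": [{"tx": 0.2, "ty": -0.09, "tz": 0.08, "spin": -0.2, "gripper": -0.5}, {"tx": 0.41, "ty": -0.18, "tz": 0.16, "spin": -0.4, "gripper": -0.5}, {"tx": 0.411, "ty": -0.184, "tz": 0.222, "spin": -0.54, "gripper": -0.5}, {"tx": 0.411, "ty": -0.184, "tz": 0.222, "spin": -0.54, "gripper": -0.5}, {"tx": 0.411, "ty": -0.184, "tz": 0.222, "spin": -0.54, "gripper": -0.5}]}}

```text
clock: 8.65
position: [448.4, -310.9, 82.1]
ee_rot: [-0.53, 0.848, -0.0, 0.0]
contact_force: [0.4, 1.0, 0.9]
gripper_width: 64.0
```

```bash
python3 -c "
from h import *
go(443.5,-314,29,-116.3)
d=snap('scene','s6');cv2.imwrite('pics/s6c.png',cv2.resize(d['frame'][220:350,100:280,::-1],None,fx=4,fy=4,interpolation=2))"
```

```text
pos [ 448.4 -310.9   82.1] h -115.9 w 64.0 F [0.4 1.  0.9] t 8.65
tx 0.020 ty 0.012 tz 0.212 spin 0.008 (of 1)
```

View pics/s6c.png

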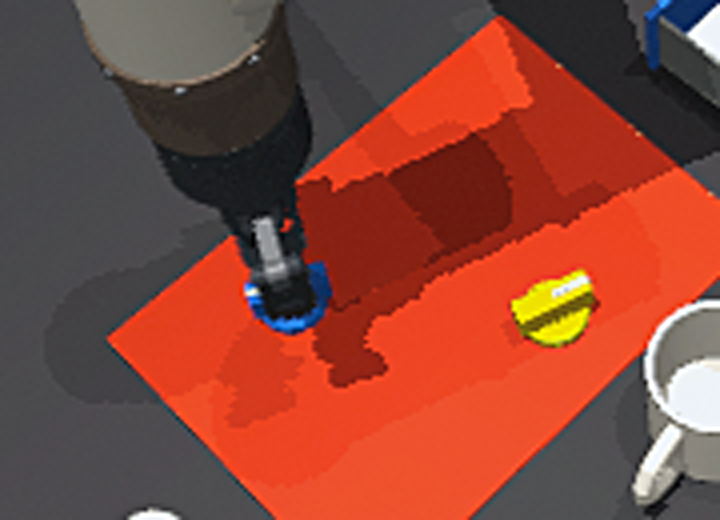

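{"op": "play_rows", "data": {"targets": [{"tx": 0.015, "ty": 0.008, "tz": 0.08, "spin": 0.01, "gripper": -0.5}, {"tx": 0.015, "ty": 0.008, "tz": 0.15, "spin": 0.01, "gripper": -0.5}, {"tx": 0.015, "ty": 0.008, "tz": 0.212, "spin": 0.01, "gripper": -0.5}, {"tx": 0.015, "ty": 0.008, "tz": 0.212, "spin": 0.01, "gripper": -0.2}, {"tx": 0.015, "ty": 0.008, "tz": 0.212, "spin": 0.01, "gripper": 0.2}, {"tx": 0.015, "ty": 0.008, "tz": 0.212, "spin": 0.01, "gripper": 0.5}, {"tx": 0.015, "ty": 0.008, "tz": 0.212, "spin": 0.01, "gripper": 0.8}, {"tx": 0.015, "ty": 0.008, "tz": 0.212, "spin": 0.01, "gripper": 1}, {"tx": 0.015, "ty": 0.008, "tz": 0.212, "spin": 0.01, "gripper": 1}, {"tx": 0.015, "ty": 0.008, "tz": 0.212, "spin": 0.01, "gripper": 1}]}}

```text
clock: 9.95
position: [444.4, -314.4, 29.4]
ee_rot: [-0.527, 0.85, -0.001, 0.0]
contact_force: [-0.1, 1.3, 6.2]
gripper_width: 13.4
```

```bash
python3 -c "
from h import *
go(480,-130,140,-160)"
```

```text
pos [ 444.4 -314.4   29.4] h -116.4 w 13.4 F [-0.1  1.3  6.2] t 9.95
tx -0.724 ty 0.200 tz -0.443 spin 0.969 (of 1)
```

{"op": "play_rows", "data": {"targets": [{"tx": 0, "ty": 0, "tz": -0.15, "spin": 0, "gripper": 1}, {"tx": 0, "ty": 0, "tz": -0.35, "spin": 0, "gripper": 1}, {"tx": -0.18, "ty": 0.05, "tz": -0.44, "spin": 0.2, "gripper": 1}, {"tx": -0.36, "ty": 0.1, "tz": -0.44, "spin": 0.4, "gripper": 1}, {"tx": -0.54, "ty": 0.15, "tz": -0.44, "spin": 0.6, "gripper": 1}, {"tx": -0.72, "ty": 0.2, "tz": -0.44, "spin": 0.8, "gripper": 1}, {"tx": -0.72, "ty": 0.2, "tz": -0.44, "spin": 0.97, "gripper": 1}, {"tx": -0.72, "ty": 0.2, "tz": -0.44, "spin": 0.97, "gripper": 1}]}}

```text
clock: 10.95
position: [478.8, -130.1, 138.3]
ee_rot: [-0.174, 0.985, 0.0, -0.0]
contact_force: [-0.1, 0.4, -1.4]
gripper_width: 13.5
```

```bash
python3 -c "
from h import *
go(511.5,9,140,-177.3)"
```

```text
pos [ 478.8 -130.1  138.3] h -159.9 w 13.5 F [-0.1  0.4 -1.4] t 10.95
tx -0.314 ty 0.478 tz -0.007 spin 0.386 (of 1)
```

{"op": "play_rows", "data": {"targets": [{"tx": -0.11, "ty": 0.16, "tz": 0, "spin": 0.13, "gripper": 1}, {"tx": -0.22, "ty": 0.32, "tz": 0, "spin": 0.26, "gripper": 1}, {"tx": -0.314, "ty": 0.478, "tz": 0, "spin": 0.386, "gripper": 1}, {"tx": -0.314, "ty": 0.478, "tz": 0, "spin": 0.386, "gripper": 1}, {"tx": -0.314, "ty": 0.478, "tz": 0, "spin": 0.386, "gripper": 1}, {"tx": -0.314, "ty": 0.478, "tz": 0, "spin": 0.386, "gripper": 1}]}}

```text
clock: 11.7
position: [511.6, 7.2, 138.4]
ee_rot: [-0.022, 1.0, -0.0, -0.0]
contact_force: [-0.3, -0.4, -0.4]
gripper_width: 13.7
```

```bash
python3 -c "
from h import *
go(511.5,9,36.5,-177.3)
d=snap('scene','s7');cv2.imwrite('pics/s7c.png',cv2.resize(d['frame'][130:310,230:420,::-1],None,fx=3.3,fy=3.3,interpolation=2))
C=cloud(d);hsv=cv2.cvtColor(d['frame'],cv2.COLOR_RGB2HSV)
m=(cv2.inRange(hsv,(100,100,30),(125,255,255))>0)&(C[...,2]>90)&(C[...,2]<160)
P=C[m];print(m.sum(),np.percentile(P,[2,50,98],axis=0).round(0))"
```

```text
pos [511.6   7.2 138.4] h -177.5 w 13.7 F [-0.3 -0.4 -0.4] t 11.7
tx -0.000 ty 0.007 tz 0.407 spin -0.004 (of 1)
135 [[504. -14. 112.]
 [525.   0. 125.]
 [536.  14. 142.]]
```

View pics/s7c.png

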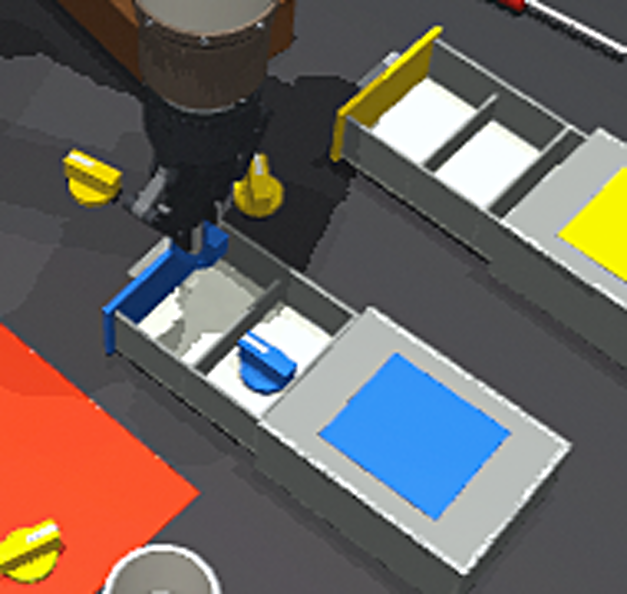

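{"op": "play_rows", "data": {"targets": [{"tx": 0, "ty": 0.005, "tz": 0.15, "spin": 0, "gripper": 1}, {"tx": 0, "ty": 0.005, "tz": 0.3, "spin": 0, "gripper": 1}, {"tx": 0, "ty": 0.005, "tz": 0.37, "spin": 0, "gripper": 1}, {"tx": 0, "ty": 0.005, "tz": 0.4, "spin": 0, "gripper": 1}, {"tx": 0, "ty": 0.005, "tz": 0.407, "spin": 0, "gripper": 1}, {"tx": 0, "ty": 0.005, "tz": 0.407, "spin": 0, "gripper": 1}, {"tx": 0, "ty": 0.005, "tz": 0.407, "spin": 0, "gripper": 1}]}}

```text
clock: 12.62
position: [512.6, 9.8, 37.6]
ee_rot: [-0.022, 1.0, 0.0, 0.001]
contact_force: [0.3, -0.2, -0.3]
gripper_width: 13.7
```

```bash
python3 -c "
from h import *
go(511.5,9,36.3,-177.3)"
```

```text
pos [512.6   9.8  37.6] h -177.4 w 13.7 F [ 0.3 -0.2 -0.3] t 12.62
tx 0.004 ty -0.003 tz 0.005 spin -0.003 (of 1)
```

{"op": "play_rows", "data": {"targets": [{"tx": 0.004, "ty": 0, "tz": 0.005, "spin": 0, "gripper": 1}, {"tx": 0.004, "ty": 0, "tz": 0.007, "spin": 0, "gripper": 1}, {"tx": 0.004, "ty": 0, "tz": 0.007, "spin": 0, "gripper": 0.6}, {"tx": 0.004, "ty": 0, "tz": 0.007, "spin": 0, "gripper": 0.4}, {"tx": 0.004, "ty": 0, "tz": 0.007, "spin": 0, "gripper": 0.2}, {"tx": 0.004, "ty": 0, "tz": 0.007, "spin": 0, "gripper": 0.1}, {"tx": 0.004, "ty": 0, "tz": 0.007, "spin": 0, "gripper": 0.1}, {"tx": 0.004, "ty": 0, "tz": -0.1, "spin": 0, "gripper": 0.1}, {"tx": 0.004, "ty": 0, "tz": -0.3, "spin": 0, "gripper": 0.1}, {"tx": 0.004, "ty": 0, "tz": -0.45, "spin": 0, "gripper": 0}, {"tx": 0.004, "ty": 0, "tz": -0.45, "spin": 0, "gripper": -0.5}]}}

```text
clock: 14.0
position: [513.0, 10.2, 152.6]
ee_rot: [-0.023, 1.0, 0.001, 0.004]
contact_force: [0.2, -0.4, -0.2]
gripper_width: 59.3
```

```bash
python3 -c "
from h import *
go(545,-200,130,-135)"
```

```text
pos [513.   10.2 152.6] h -177.4 w 59.3 F [ 0.2 -0.4 -0.2] t 14.0
tx -0.089 ty -0.846 tz 0.090 spin -0.942 (of 1)
```

{"op": "play_rows", "data": {"targets": [{"tx": -0.02, "ty": -0.21, "tz": 0, "spin": -0.22, "gripper": -0.5}, {"tx": -0.04, "ty": -0.42, "tz": 0, "spin": -0.44, "gripper": -0.5}, {"tx": -0.07, "ty": -0.63, "tz": 0.04, "spin": -0.66, "gripper": -0.5}, {"tx": -0.09, "ty": -0.84, "tz": 0.08, "spin": -0.88, "gripper": -0.5}, {"tx": -0.09, "ty": -0.84, "tz": 0.08, "spin": -0.94, "gripper": -0.5}, {"tx": -0.09, "ty": -0.84, "tz": 0.08, "spin": -0.94, "gripper": -0.5}]}}

```text
clock: 14.75
position: [542.0, -199.7, 127.8]
ee_rot: [-0.381, 0.925, 0.001, -0.001]
contact_force: [-0.4, -0.1, 0.7]
gripper_width: 63.7
```

```bash
python3 -c "
from h import *
go(559,-215,85,-108.2)
d=snap('scene','s8');cv2.imwrite('pics/s8c.png',cv2.resize(d['frame'][130:330,200:420,::-1],None,fx=3,fy=3,interpolation=2))"
```

```text
pos [ 542.  -199.7  127.8] h -135.3 w 63.7 F [-0.4 -0.1  0.7] t 14.75
tx -0.005 ty -0.092 tz 0.171 spin -0.601 (of 1)
```

View pics/s8c.png

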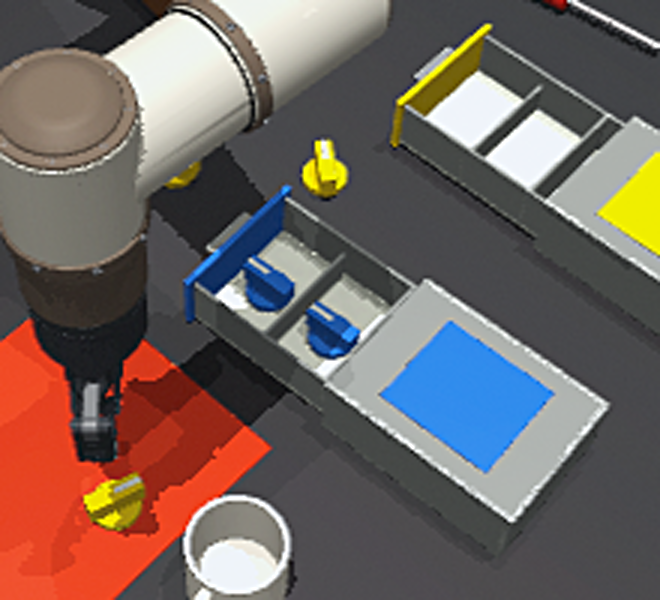

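Both blue knobs stand in their cells, at crop (268,285) and (333,330). Now the yellow knob at crop (115,500).

{"op": "play_rows", "data": {"targets": [{"tx": 0, "ty": -0.05, "tz": 0.03, "spin": -0.23, "gripper": -0.5}, {"tx": -0.005, "ty": -0.092, "tz": 0.08, "spin": -0.45, "gripper": -0.5}, {"tx": -0.005, "ty": -0.092, "tz": 0.17, "spin": -0.6, "gripper": -0.5}, {"tx": -0.005, "ty": -0.092, "tz": 0.17, "spin": -0.6, "gripper": -0.5}, {"tx": -0.005, "ty": -0.092, "tz": 0.17, "spin": -0.6, "gripper": -0.5}]}}

```text
clock: 15.42
position: [560.5, -214.1, 87.5]
ee_rot: [-0.587, 0.81, -0.0, 0.0]
contact_force: [1.1, 0.3, 0.0]
gripper_width: 64.7
```

```bash
python3 -c "
from h import *
go(559.3,-215,29,-108.2)
d=snap('scene','s9');cv2.imwrite('pics/s9c.png',cv2.resize(d['frame'][230:350,170:330,::-1],None,fx=4,fy=4,interpolation=2))"
```

```text
pos [ 560.5 -214.1   87.5] h -108.2 w 64.7 F [1.1 0.3 0. ] t 15.43
tx 0.005 ty 0.004 tz 0.234 spin 0.001 (of 1)
```

View pics/s9c.png

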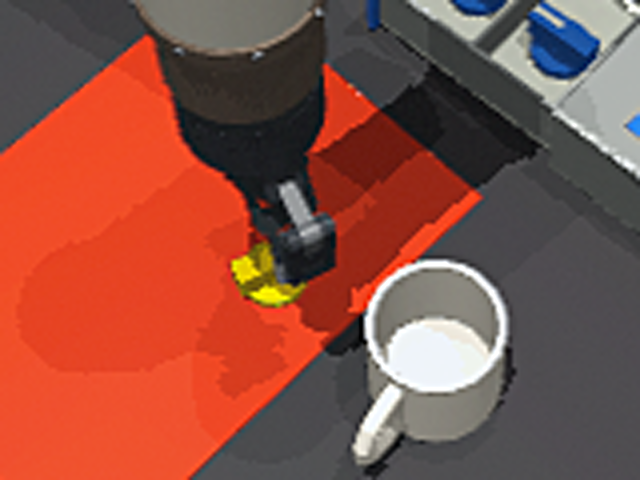

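{"op": "play_rows", "data": {"targets": [{"tx": 0.005, "ty": 0.004, "tz": 0.09, "spin": 0, "gripper": -0.5}, {"tx": 0.005, "ty": 0.004, "tz": 0.17, "spin": 0, "gripper": -0.5}, {"tx": 0.005, "ty": 0.004, "tz": 0.234, "spin": 0, "gripper": -0.5}, {"tx": 0.005, "ty": 0.004, "tz": 0.234, "spin": 0, "gripper": -0.2}, {"tx": 0.005, "ty": 0.004, "tz": 0.234, "spin": 0, "gripper": 0.2}, {"tx": 0.005, "ty": 0.004, "tz": 0.234, "spin": 0, "gripper": 0.5}, {"tx": 0.005, "ty": 0.004, "tz": 0.234, "spin": 0, "gripper": 0.8}, {"tx": 0.005, "ty": 0.004, "tz": 0.234, "spin": 0, "gripper": 1}, {"tx": 0.005, "ty": 0.004, "tz": 0.234, "spin": 0, "gripper": 1}, {"tx": 0.005, "ty": 0.004, "tz": 0.234, "spin": 0, "gripper": 1}]}}

```text
clock: 16.73
position: [559.5, -215.6, 29.4]
ee_rot: [-0.587, 0.81, -0.001, 0.001]
contact_force: [-0.9, 0.7, 5.6]
gripper_width: 13.4
```

```bash
python3 -c "
from h import *
go(540,0,150,-145)"
```

```text
pos [ 559.5 -215.6   29.4] h -108.1 w 13.4 F [-0.9  0.7  5.6] t 16.73
tx -0.795 ty 0.341 tz -0.483 spin 0.820 (of 1)
```

{"op": "play_rows", "data": {"targets": [{"tx": 0, "ty": 0, "tz": -0.15, "spin": 0, "gripper": 1}, {"tx": 0, "ty": 0, "tz": -0.35, "spin": 0, "gripper": 1}, {"tx": -0.16, "ty": 0.07, "tz": -0.48, "spin": 0.16, "gripper": 1}, {"tx": -0.32, "ty": 0.14, "tz": -0.48, "spin": 0.33, "gripper": 1}, {"tx": -0.48, "ty": 0.21, "tz": -0.48, "spin": 0.5, "gripper": 1}, {"tx": -0.64, "ty": 0.28, "tz": -0.48, "spin": 0.66, "gripper": 1}, {"tx": -0.8, "ty": 0.34, "tz": -0.48, "spin": 0.82, "gripper": 1}, {"tx": -0.8, "ty": 0.34, "tz": -0.48, "spin": 0.82, "gripper": 1}]}}

```text
clock: 17.73
position: [539.8, 3.4, 148.1]
ee_rot: [-0.302, 0.953, 0.0, -0.0]
contact_force: [-0.1, -0.9, -0.3]
gripper_width: 13.6
```

```bash
python3 -c "
from h import *
go(525,180,150,-179.7)"
```

```text
pos [539.8   3.4 148.1] h -144.8 w 13.6 F [-0.1 -0.9 -0.3] t 17.73
tx -0.359 ty 0.611 tz -0.008 spin 0.775 (of 1)
```

{"op": "play_rows", "data": {"targets": [{"tx": -0.09, "ty": 0.15, "tz": 0, "spin": 0.2, "gripper": 1}, {"tx": -0.18, "ty": 0.3, "tz": 0, "spin": 0.4, "gripper": 1}, {"tx": -0.27, "ty": 0.45, "tz": 0, "spin": 0.6, "gripper": 1}, {"tx": -0.36, "ty": 0.61, "tz": 0, "spin": 0.775, "gripper": 1}, {"tx": -0.36, "ty": 0.61, "tz": 0, "spin": 0.775, "gripper": 1}]}}

```text
clock: 18.35
position: [526.4, 179.4, 147.9]
ee_rot: [-0.003, 1.0, 0.0, -0.0]
contact_force: [-0.1, -0.8, -0.9]
gripper_width: 13.3
```

```bash
python3 -c "
from h import *
go(517,270.3,140,-179.7)"
```

```text
pos [526.4 179.4 147.9] h -179.7 w 13.3 F [-0.1 -0.8 -0.9] t 18.35
tx 0.036 ty 0.364 tz 0.032 spin -0.000 (of 1)
```

{"op": "play_rows", "data": {"targets": [{"tx": 0.02, "ty": 0.18, "tz": 0.02, "spin": 0, "gripper": 1}, {"tx": 0.036, "ty": 0.364, "tz": 0.03, "spin": 0, "gripper": 1}, {"tx": 0.036, "ty": 0.364, "tz": 0.03, "spin": 0, "gripper": 1}, {"tx": 0.036, "ty": 0.364, "tz": 0.03, "spin": 0, "gripper": 1}, {"tx": 0.036, "ty": 0.364, "tz": 0.03, "spin": 0, "gripper": 1}]}}

```text
clock: 18.98
position: [517.5, 267.0, 140.8]
ee_rot: [-0.0, 1.0, -0.0, -0.0]
contact_force: [-0.8, 0.9, -0.6]
gripper_width: 13.8
```

```bash
python3 -c "
from h import *
go(517,270.3,36.5,-179.7)
d=snap('scene','s10');cv2.imwrite('pics/s10c.png',cv2.resize(d['frame'][90:290,240:460,::-1],None,fx=3,fy=3,interpolation=2))
C=cloud(d);hsv=cv2.cvtColor(d['frame'],cv2.COLOR_RGB2HSV)
m=(cv2.inRange(hsv,(22,100,60),(34,255,255))>0)&(C[...,2]>90)&(C[...,2]<160)
P=C[m];print(m.sum(),np.percentile(P,[2,50,98],axis=0).round(0))"
```

```text
pos [517.5 267.  140.8] h -180.0 w 13.8 F [-0.8  0.9 -0.6] t 18.98
tx 0.002 ty 0.013 tz 0.417 spin -0.007 (of 1)
127 [[499. 245. 113.]
 [530. 258. 124.]
 [543. 272. 145.]]
```

View pics/s10c.png

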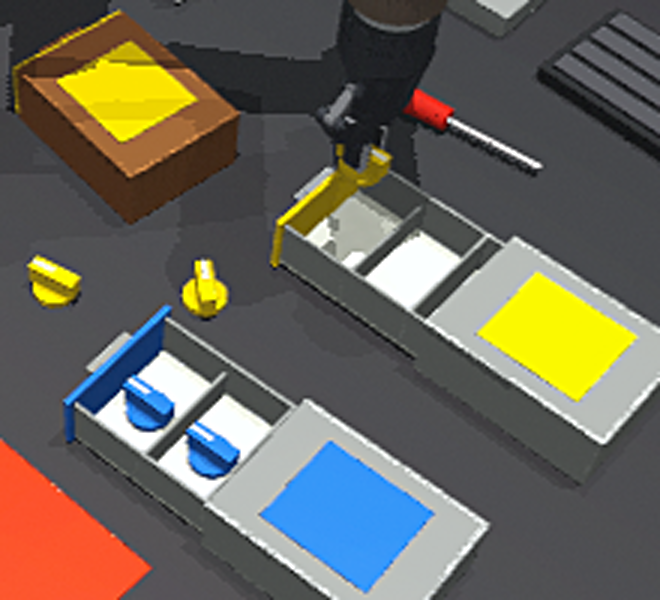

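{"op": "play_rows", "data": {"targets": [{"tx": 0.002, "ty": 0.009, "tz": 0.15, "spin": 0, "gripper": 1}, {"tx": 0.004, "ty": 0.009, "tz": 0.3, "spin": 0, "gripper": 1}, {"tx": 0.004, "ty": 0.009, "tz": 0.38, "spin": 0, "gripper": 1}, {"tx": 0.004, "ty": 0.009, "tz": 0.41, "spin": 0, "gripper": 1}, {"tx": 0.004, "ty": 0.009, "tz": 0.417, "spin": 0, "gripper": 1}, {"tx": 0.004, "ty": 0.009, "tz": 0.417, "spin": 0, "gripper": 1}, {"tx": 0.004, "ty": 0.009, "tz": 0.417, "spin": 0, "gripper": 1}]}}

```text
clock: 19.9
position: [516.8, 271.2, 37.6]
ee_rot: [-0.001, 1.0, 0.001, 0.001]
contact_force: [0.1, 0.8, -0.6]
gripper_width: 13.6
```

```bash
python3 -c "
from h import *
go(517,270.3,36.3,-179.7)"
```

```text
pos [516.8 271.2  37.6] h -179.9 w 13.6 F [ 0.1  0.8 -0.6] t 19.9
tx -0.001 ty -0.004 tz 0.005 spin -0.004 (of 1)
```

{"op": "play_rows", "data": {"targets": [{"tx": 0, "ty": 0, "tz": 0.005, "spin": 0, "gripper": 1}, {"tx": 0, "ty": 0, "tz": 0.007, "spin": 0, "gripper": 1}, {"tx": 0, "ty": 0, "tz": 0.007, "spin": 0, "gripper": 0.6}, {"tx": 0, "ty": 0, "tz": 0.007, "spin": 0, "gripper": 0.4}, {"tx": 0, "ty": 0, "tz": 0.007, "spin": 0, "gripper": 0.2}, {"tx": 0, "ty": 0, "tz": 0.007, "spin": 0, "gripper": 0.1}, {"tx": 0, "ty": 0, "tz": 0.007, "spin": 0, "gripper": 0.1}, {"tx": 0, "ty": 0, "tz": -0.1, "spin": 0, "gripper": 0.1}, {"tx": 0, "ty": 0, "tz": -0.3, "spin": 0, "gripper": 0.3}, {"tx": 0, "ty": 0, "tz": -0.4, "spin": 0, "gripper": 1}, {"tx": 0, "ty": 0, "tz": -0.4, "spin": 0, "gripper": 1}]}}

```text
clock: 21.28
position: [517.4, 271.8, 139.0]
ee_rot: [-0.001, 1.0, 0.002, 0.002]
contact_force: [0.4, -0.3, 0.8]
gripper_width: 0.2
```

```bash
python3 -c "
from h import *
go(425,271,140,-179.7)"
```

```text
pos [517.4 271.8 139. ] h -179.9 w 0.2 F [ 0.4 -0.3  0.8] t 21.27
tx 0.369 ty -0.002 tz -0.006 spin -0.004 (of 1)
```

{"op": "play_rows", "data": {"targets": [{"tx": 0.2, "ty": 0, "tz": 0, "spin": 0, "gripper": 1}, {"tx": 0.36, "ty": 0, "tz": 0, "spin": 0, "gripper": 1}, {"tx": 0.36, "ty": 0, "tz": 0, "spin": 0, "gripper": 1}, {"tx": 0.36, "ty": 0, "tz": 0.2, "spin": 0, "gripper": 1}, {"tx": 0.36, "ty": 0, "tz": 0.35, "spin": 0, "gripper": 1}, {"tx": 0.36, "ty": 0, "tz": 0.35, "spin": 0, "gripper": 1}]}}

```text
clock: 22.02
position: [425.3, 268.9, 45.9]
ee_rot: [-0.0, 1.0, -0.003, -0.003]
contact_force: [0.7, 0.8, 0.3]
gripper_width: 0.1
```

```bash
python3 -c "
from h import *
go(466,271,52,-179.7)
d=snap('scene','s11');cv2.imwrite('pics/s11c.png',cv2.resize(d['frame'][90:290,240:460,::-1],None,fx=3,fy=3,interpolation=2))"
```

```text
pos [425.3 268.9  45.9] h -179.9 w 0.1 F [0.7 0.8 0.3] t 22.02
tx -0.163 ty 0.008 tz -0.025 spin -0.005 (of 1)
```

View pics/s11c.png

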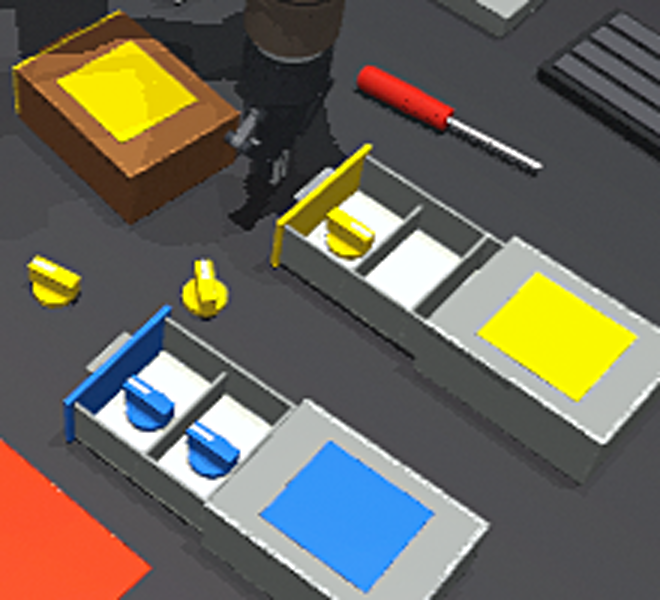

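Yellow knob stands in its front cell at crop (348,232). Now I'll push the yellow drawer gently, about 10 mm per row (80 mm/s).

{"op": "play_rows", "data": {"targets": [{"tx": -0.05, "ty": 0.008, "tz": -0.01, "spin": 0, "gripper": 1}, {"tx": -0.08, "ty": 0.008, "tz": -0.01, "spin": 0, "gripper": 1}, {"tx": -0.11, "ty": 0.008, "tz": -0.01, "spin": 0, "gripper": 1}, {"tx": -0.14, "ty": 0.008, "tz": -0.01, "spin": 0, "gripper": 1}, {"tx": -0.17, "ty": 0.008, "tz": -0.01, "spin": 0, "gripper": 1}, {"tx": -0.21, "ty": 0.008, "tz": -0.01, "spin": 0, "gripper": 1}, {"tx": -0.25, "ty": 0.008, "tz": -0.01, "spin": 0, "gripper": 1}, {"tx": -0.29, "ty": 0.008, "tz": -0.01, "spin": 0, "gripper": 1}, {"tx": -0.33, "ty": 0.008, "tz": -0.01, "spin": 0, "gripper": 1}, {"tx": -0.37, "ty": 0.008, "tz": -0.01, "spin": 0, "gripper": 1}, {"tx": -0.4, "ty": 0.008, "tz": -0.01, "spin": 0, "gripper": 1}]}}

```text
clock: 23.45
position: [527.0, 272.9, 51.5]
ee_rot: [-0.001, 1.0, 0.0, 0.0]
contact_force: [-1.8, -0.7, 0.4]
gripper_width: -0.1
```

```bash
python3 -c "
from h import *
go(613,271,48,-179.7)
d=snap('scene','s12');cv2.imwrite('pics/s12c.png',cv2.resize(d['frame'][90:290,240:460,::-1],None,fx=3,fy=3,interpolation=2))"
```

```text
pos [527.  272.9  51.5] h -179.9 w -0.1 F [-1.8 -0.7  0.4] t 23.45
tx -0.344 ty -0.008 tz 0.014 spin -0.005 (of 1)
```

View pics/s12c.png

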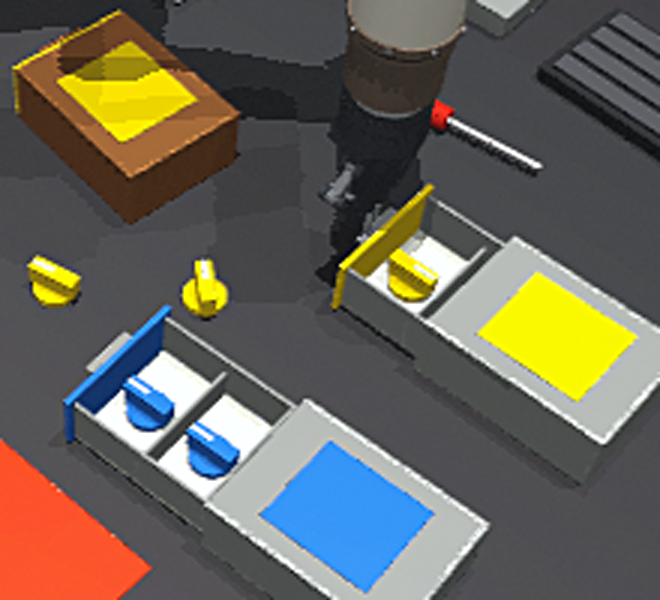

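The drawer is about half shut with the knob standing at crop (412,275). I'll continue, then creep at the end.

{"op": "play_rows", "data": {"targets": [{"tx": -0.03, "ty": -0.004, "tz": 0.01, "spin": 0, "gripper": 1}, {"tx": -0.07, "ty": -0.004, "tz": 0.01, "spin": 0, "gripper": 1}, {"tx": -0.11, "ty": -0.004, "tz": 0.01, "spin": 0, "gripper": 1}, {"tx": -0.15, "ty": -0.004, "tz": 0.01, "spin": 0, "gripper": 1}, {"tx": -0.19, "ty": -0.004, "tz": 0.01, "spin": 0, "gripper": 1}, {"tx": -0.23, "ty": -0.004, "tz": 0.01, "spin": 0, "gripper": 1}, {"tx": -0.26, "ty": -0.004, "tz": 0.01, "spin": 0, "gripper": 1}, {"tx": -0.28, "ty": -0.004, "tz": 0.01, "spin": 0, "gripper": 1}, {"tx": -0.3, "ty": -0.004, "tz": 0.01, "spin": 0, "gripper": 1}, {"tx": -0.31, "ty": -0.004, "tz": 0.01, "spin": 0, "gripper": 1}, {"tx": -0.31, "ty": -0.004, "tz": 0.01, "spin": 0, "gripper": 1}]}}

```text
clock: 24.88
position: [604.3, 272.1, 49.3]
ee_rot: [-0.001, 1.0, 0.0, 0.001]
contact_force: [0.0, 0.6, -0.1]
gripper_width: -0.2
```

{"op": "play_rows", "data": {"targets": [{"tx": -0.01, "ty": 0, "tz": 0, "spin": 0, "gripper": 1}, {"tx": -0.02, "ty": 0, "tz": 0, "spin": 0, "gripper": 1}, {"tx": -0.02, "ty": 0, "tz": 0, "spin": 0, "gripper": 1}]}}

```text
clock: 25.25
position: [609.3, 272.2, 49.4]
ee_rot: [-0.001, 1.0, 0.0, 0.001]
contact_force: [-0.3, 0.4, -0.2]
gripper_width: 0.3
```

```bash
python3 -c "
from h import *
go(613,271,48,-179.7)
d=snap('scene','s13');cv2.imwrite('pics/s13c.png',cv2.resize(d['frame'][120:250,300:460,::-1],None,fx=4,fy=4,interpolation=2))"
```

```text
pos [609.3 272.2  49.4] h -179.9 w 0.3 F [-0.3  0.4 -0.2] t 25.25
tx -0.015 ty -0.005 tz 0.005 spin -0.004 (of 1)
```

View pics/s13c.png

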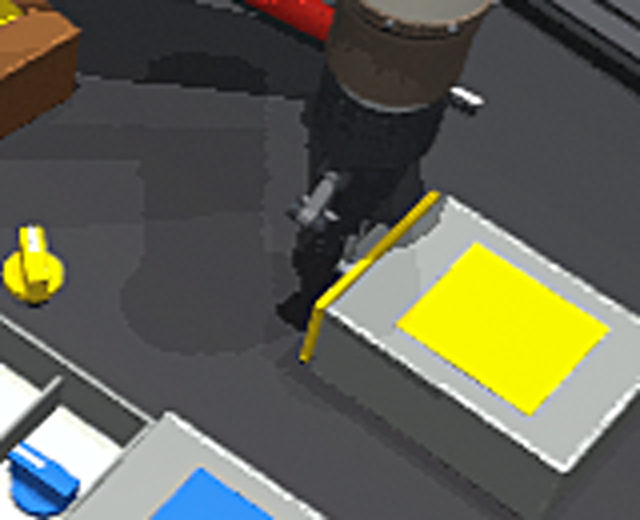

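{"op": "play_rows", "data": {"targets": [{"tx": -0.008, "ty": 0, "tz": 0, "spin": 0, "gripper": 1}, {"tx": -0.016, "ty": 0, "tz": 0, "spin": 0, "gripper": 1}, {"tx": -0.016, "ty": 0, "tz": 0, "spin": 0, "gripper": 1}]}}

```text
clock: 25.68
position: [612.8, 272.1, 49.2]
ee_rot: [-0.001, 1.0, 0.0, -0.0]
contact_force: [-2.3, -0.7, 0.7]
gripper_width: -0.0
```

{"op": "play_rows", "data": {"targets": [{"tx": -0.008, "ty": 0, "tz": 0, "spin": 0, "gripper": 1}, {"tx": -0.008, "ty": 0, "tz": 0, "spin": 0, "gripper": 1}]}}

```text
clock: 25.92
position: [612.9, 272.0, 49.1]
ee_rot: [-0.001, 1.0, -0.001, -0.002]
contact_force: [-7.1, 1.7, 5.0]
gripper_width: 0.1
```

The force climbs to 7 N with the position stalled at 612.9, so the drawer is at its stop. I'll back off and go to the blue one.

{"op": "play_rows", "data": {"targets": [{"tx": 0.1, "ty": 0, "tz": 0, "spin": 0, "gripper": 1}, {"tx": 0.3, "ty": 0, "tz": 0, "spin": 0, "gripper": 1}, {"tx": 0.5, "ty": 0, "tz": -0.2, "spin": 0, "gripper": 1}, {"tx": 0.75, "ty": 0, "tz": -0.36, "spin": 0, "gripper": 1}, {"tx": 0.8, "ty": -0.2, "tz": -0.36, "spin": 0, "gripper": 1}, {"tx": 0.8, "ty": -0.45, "tz": -0.36, "spin": 0, "gripper": 1}, {"tx": 0.8, "ty": -0.7, "tz": -0.36, "spin": 0, "gripper": 1}, {"tx": 0.8, "ty": -0.95, "tz": -0.36, "spin": 0, "gripper": 1}, {"tx": 0.8, "ty": -1, "tz": -0.36, "spin": 0, "gripper": 1}, {"tx": 0.8, "ty": -1, "tz": -0.36, "spin": 0, "gripper": 1}]}}

```text
clock: 27.18
position: [416.0, 21.3, 139.4]
ee_rot: [0.0, 1.0, 0.0, 0.001]
contact_force: [0.2, 0.3, 0.5]
gripper_width: -0.0
```

```bash
python3 -c "
from h import *
go(418,4.6,50,-177.3)
d=snap('scene','s14');cv2.imwrite('pics/s14c.png',cv2.resize(d['frame'][120:250,300:460,::-1],None,fx=4,fy=4,interpolation=2))"
```

```text
pos [416.   21.3 139.4] h 180.0 w -0.0 F [0.2 0.3 0.5] t 27.18
tx -0.008 ty -0.067 tz 0.358 spin -0.060 (of 1)
```

View pics/s14c.png

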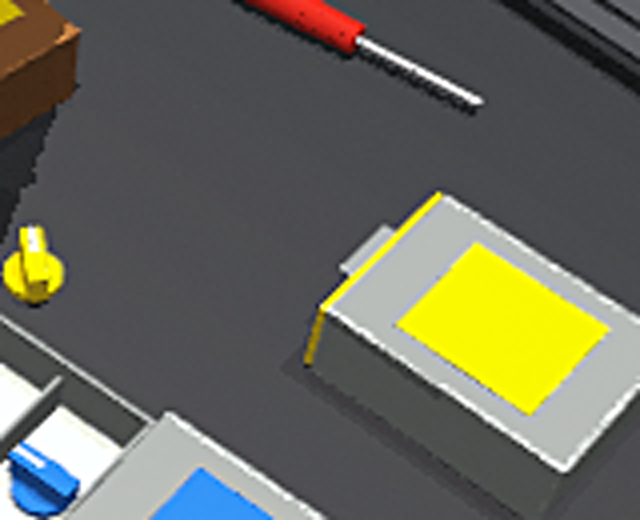

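The yellow drawer is flush (panel edge at crop (380,250)). Now the blue one.

{"op": "play_rows", "data": {"targets": [{"tx": -0.008, "ty": -0.067, "tz": 0, "spin": -0.06, "gripper": 1}, {"tx": -0.008, "ty": -0.067, "tz": 0.15, "spin": -0.06, "gripper": 1}, {"tx": -0.008, "ty": -0.067, "tz": 0.3, "spin": -0.06, "gripper": 1}, {"tx": -0.008, "ty": -0.067, "tz": 0.358, "spin": -0.06, "gripper": 1}, {"tx": -0.008, "ty": -0.067, "tz": 0.358, "spin": -0.06, "gripper": 1}, {"tx": -0.008, "ty": -0.067, "tz": 0.358, "spin": -0.06, "gripper": 1}]}}

```text
clock: 27.98
position: [418.3, 6.1, 50.1]
ee_rot: [-0.025, 1.0, 0.0, 0.001]
contact_force: [0.2, -0.3, -0.7]
gripper_width: 0.2
```

```bash
python3 -c "
from h import *
go(593,12.7,50,-177.3)"
```

```text
pos [418.3   6.1  50.1] h -177.1 w 0.2 F [ 0.2 -0.3 -0.7] t 27.98
tx -0.699 ty -0.009 tz 0.002 spin 0.005 (of 1)
```

{"op": "play_rows", "data": {"targets": [{"tx": -0.05, "ty": -0.001, "tz": 0, "spin": 0, "gripper": 1}, {"tx": -0.09, "ty": -0.001, "tz": 0, "spin": 0, "gripper": 1}, {"tx": -0.12, "ty": -0.002, "tz": 0, "spin": 0, "gripper": 1}, {"tx": -0.15, "ty": -0.002, "tz": 0, "spin": 0, "gripper": 1}, {"tx": -0.18, "ty": -0.003, "tz": 0, "spin": 0, "gripper": 1}, {"tx": -0.22, "ty": -0.003, "tz": 0, "spin": 0, "gripper": 1}, {"tx": -0.26, "ty": -0.004, "tz": 0, "spin": 0, "gripper": 1}, {"tx": -0.3, "ty": -0.004, "tz": 0, "spin": 0, "gripper": 1}, {"tx": -0.34, "ty": -0.005, "tz": 0, "spin": 0, "gripper": 1}, {"tx": -0.38, "ty": -0.005, "tz": 0, "spin": 0, "gripper": 1}, {"tx": -0.4, "ty": -0.005, "tz": 0, "spin": 0, "gripper": 1}]}}

```text
clock: 29.35
position: [518.0, 8.6, 49.5]
ee_rot: [-0.024, 1.0, 0.0, 0.0]
contact_force: [-1.7, 1.3, 0.2]
gripper_width: 0.2
```

```bash
python3 -c "
from h import *
go(592.3,12.7,49,-177.3)
d=snap('scene','s15');cv2.imwrite('pics/s15c.png',cv2.resize(d['frame'][160:310,240:420,::-1],None,fx=4,fy=4,interpolation=2))"
```

```text
pos [518.    8.6  49.5] h -177.2 w 0.2 F [-1.7  1.3  0.2] t 29.35
tx -0.297 ty 0.002 tz 0.002 spin 0.002 (of 1)
```

View pics/s15c.png

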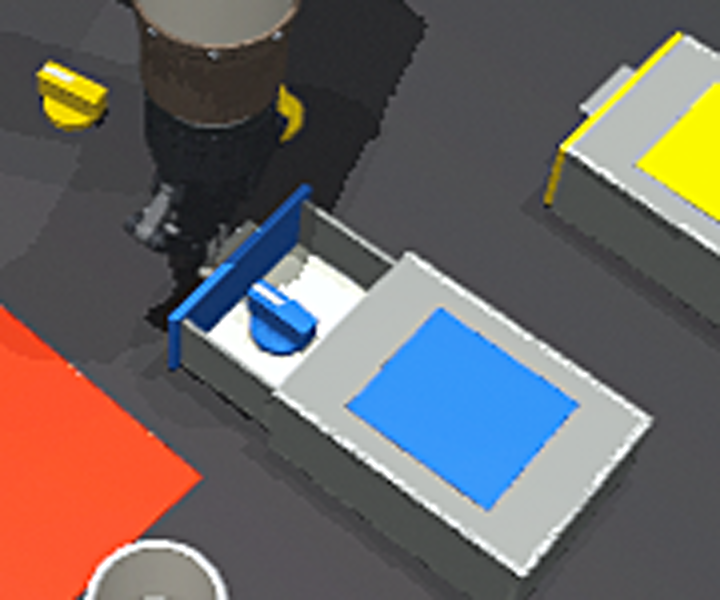

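The drawer is about half shut and the front knob is standing. Continuing.

{"op": "play_rows", "data": {"targets": [{"tx": -0.03, "ty": 0, "tz": 0, "spin": 0, "gripper": 1}, {"tx": -0.07, "ty": 0, "tz": 0, "spin": 0, "gripper": 1}, {"tx": -0.11, "ty": 0, "tz": 0, "spin": 0, "gripper": 1}, {"tx": -0.15, "ty": 0, "tz": 0, "spin": 0, "gripper": 1}, {"tx": -0.19, "ty": 0, "tz": 0, "spin": 0, "gripper": 1}, {"tx": -0.22, "ty": 0, "tz": 0, "spin": 0, "gripper": 1}, {"tx": -0.24, "ty": 0, "tz": 0, "spin": 0, "gripper": 1}, {"tx": -0.26, "ty": 0, "tz": 0, "spin": 0, "gripper": 1}, {"tx": -0.27, "ty": 0, "tz": 0, "spin": 0, "gripper": 1}, {"tx": -0.28, "ty": 0, "tz": 0, "spin": 0, "gripper": 1}, {"tx": -0.28, "ty": 0, "tz": 0, "spin": 0, "gripper": 1}]}}

```text
clock: 30.78
position: [587.6, 12.2, 49.6]
ee_rot: [-0.024, 1.0, 0.0, 0.0]
contact_force: [-0.6, -0.9, -0.3]
gripper_width: -0.1
```

{"op": "play_rows", "data": {"targets": [{"tx": -0.008, "ty": 0, "tz": 0, "spin": 0, "gripper": 1}, {"tx": -0.016, "ty": 0, "tz": 0, "spin": 0, "gripper": 1}, {"tx": -0.016, "ty": 0, "tz": 0, "spin": 0, "gripper": 1}]}}

```text
clock: 31.15
position: [591.5, 12.3, 49.6]
ee_rot: [-0.024, 1.0, 0.0, 0.0]
contact_force: [-1.5, -1.0, -0.3]
gripper_width: 0.1
```

{"op": "play_rows", "data": {"targets": [{"tx": -0.008, "ty": 0, "tz": 0, "spin": 0, "gripper": 1}, {"tx": -0.008, "ty": 0, "tz": 0, "spin": 0, "gripper": 1}]}}

```text
clock: 31.4
position: [592.8, 12.3, 49.5]
ee_rot: [-0.024, 1.0, -0.0, -0.0]
contact_force: [-2.6, -0.2, 1.7]
gripper_width: -0.1
```

{"op": "play_rows", "data": {"targets": [{"tx": -0.008, "ty": 0, "tz": 0, "spin": 0, "gripper": 1}, {"tx": -0.008, "ty": 0, "tz": 0, "spin": 0, "gripper": 1}]}}

```text
clock: 31.65
position: [592.8, 12.2, 49.3]
ee_rot: [-0.024, 1.0, -0.0, -0.003]
contact_force: [-6.8, 2.2, 5.0]
gripper_width: 0.3
```

{"op": "play_rows", "data": {"targets": [{"tx": 0.05, "ty": 0, "tz": 0, "spin": 0, "gripper": 1}, {"tx": 0.2, "ty": 0, "tz": 0, "spin": 0, "gripper": 1}, {"tx": 0.4, "ty": 0, "tz": -0.15, "spin": 0, "gripper": 1}, {"tx": 0.6, "ty": 0, "tz": -0.35, "spin": 0, "gripper": 1}, {"tx": 0.75, "ty": 0, "tz": -0.55, "spin": 0, "gripper": 1}, {"tx": 0.75, "ty": 0, "tz": -0.6, "spin": 0, "gripper": 1}, {"tx": 0.75, "ty": 0, "tz": -0.6, "spin": 0, "gripper": 1}]}}

```text
clock: 32.52
position: [408.7, 3.7, 201.6]
ee_rot: [-0.025, 1.0, 0.001, 0.004]
contact_force: [0.1, -0.4, -0.5]
gripper_width: 0.3
```

```bash
python3 -c "
from h import *
d=snap('scene','s16')
C=cloud(d);hsv=cv2.cvtColor(d['frame'],cv2.COLOR_RGB2HSV)
for nm,lo,hi,y,fr in (('blue',(100,100,40),(125,255,255),14,621.9),('yel',(22,100,80),(34,255,255),271,642.5)):
    m=(cv2.inRange(hsv,lo,hi)>0)&(abs(C[...,0]-fr)<30)&(abs(C[...,1]-y)<75)&(C[...,2]<72)
    P=C[m];print(nm,m.sum(),np.percentile(P,[2,50,98],axis=0).round(0).tolist(),'front',fr)"
```

```text
blue 126 [[615.0, -51.0, 9.0], [620.0, -7.0, 62.0], [626.0, 76.0, 67.0]] front 621.9
yel 103 [[636.0, 206.0, 8.0], [640.0, 240.0, 61.0], [643.0, 331.0, 67.0]] front 642.5
```

View pics/s16.png

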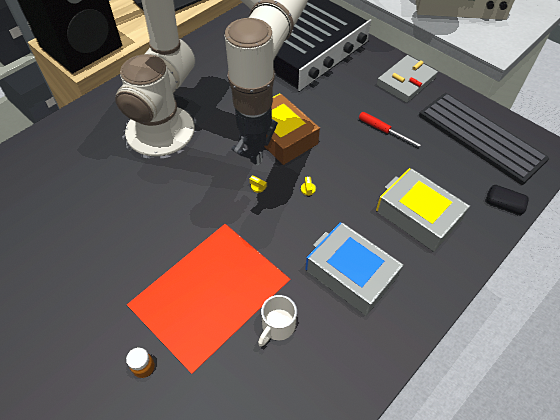

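Both drawers are flush with their shells: blue at (345,255), yellow at (415,200). The mat is empty, the mug, jar and screwdriver are in place, and the arm is clear. Handing in.

```bash
python3 -c "
from h import *
print(job_done(), read_state()['clock'])"
```

```text
the job is handed in; nothing more can be done
the job is handed in; nothing more can be done
```

I put one blue knob in each cell of the blue drawer and the right-most yellow knob (the one on the mat) in the front cell of the yellow drawer. I then pushed both drawers shut by their lips at about 80 mm/s, slowing to a creep at the end. The job was handed in at about 33 s of the 72 s allowed.

**Drawers:** each one stalled at about 7 N when pushed. In the last picture both panels sit flush at the shell fronts, within the few millimetres the depth allows.

**Bystanders:** the mug, jar and screwdriver look unmoved by eye in the last picture; I did not measure them.

**Not confirmed:** each knob looked upright in its cell in the last view I had of it. The yellow knob and the front blue knob were last seen with their drawers about half shut, and the back blue knob before its drawer was pushed. Once the drawers were shut the knobs could not be seen.

**Disagreements:** the two cameras differed by up to about 6 mm on the drawer positions, so I used averages. My depth reading of the back blue knob after placing it mixed in the cell walls, so I relied on the picture there. One move call was refused because it lacked the spin value, and nothing moved.

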